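Set out the bench for refitting a coin lock

ROBOT

A 7-joint arm with a two-finger parallel gripper is mounted at the origin on the work surface. World frame = base frame: x ahead of the robot, y to its left, z up, the work surface at z = 0. Lengths are in m, angles in rad, forces in N, time in s.
With the tool pointing down it reaches from about 0.4 to 0.85 m from the base axis. Payload 10.4 kg.
Tool frame: the origin (TCP) lies midway between the tips of the shut fingers; the grasp point (between the pads) lies 19 mm behind it (r.tcp_to_grasp is the z of the grasp point in the tool frame, in m); z points along the fingers, x is the direction in which the jaws open and shut, and the axes are right-handed (so a half turn about z gives the same grasp; the last joint's range is limited). The gripper opens to 87 mm and grips with 3 to 60 N. Pads are 19 mm wide; open, the fingers measure 117 mm over their backs; the gripper's body (75 mm by 190 mm) begins 51 mm behind the grasp point.
Start: joints at [-1.161, 0.332, -0.065, 1.46, 0.022, 1.35, -0.088], TCP at [0.262, 0.567, 0.223] pointing down, gripper open.
Joint ranges: [-2.6, 2.6], [-0.5, 2.12], [-1.47, 1.34], [0.16, 2.42], [-1.27, 4.41], [0.06, 2.06], [-2.6, 2.6]. Speed limits (rad/s): [2.22, 2.22, 2.79, 2.79, 3.14, 3.14, 3.14].

INTERFACE

Orientations are given as a unit quaternion [x, y, z, w].
In Python, from bench import r, camera, close_job gives the robot as it stands. The module is installed in compiled form; this text tells all that it offers.
- The arm moves only by the shell command python3 -m crank 'ROWS' [FORCE]. ROWS is JSON, a list of rows, each an object of numbers: "x", "y", "z": the shift along the tool's x, y, z scaled (see below); "ax", "ay", "az": the turn, a rotation vector about the tool's x, y, z scaled (see below); "claw": the closure, from -1 (fully open) to 1 (shut), so that 0 is half open. A call has exactly 5 rows; each row is the pose to reach, as a shift and turn from the pose commanded when the call began, along the tool's axes at that moment; what a row does not reach only later rows make up. The controller multiplies each number of a shift by 1 m and each number of a turn by 2 rad. A row lasts 1/12 s, in which the tool goes at most 41.7 mm and 7.16 degrees, less where a joint would pass 70% of its speed; a pose out of reach is approached as far as the arm can. A call with a number of a shift or a turn outside -1 to 1 is refused whole. A call with a gripper value outside its range is refused whole. The fingers move at their own pace and stop on an object; FORCE is the grip in N (left out, the last holds). Time passes only in rows, so rows that repeat a pose let the fingers close, or fill a call up. It gives the time, the measured TCP pose, the force and the opening at its end, in the units of the state.
- r.read_state(): the state, without advancing time (a new reading comes with each control period).
- camera(name): name is "side" or "top" or "wrist"; returns a dict with "color" (420x560x3 uint8, blue, green, red), "fx", "fy", "cx", "cy" (pixels), "eye" and "orientation" of the camera in the world. Camera axes: x right, y down, z forward; pixel columns grow to the right and rows downward; lengths in m; the calibration is good to about 2 mm. The wrist camera is an equidistant fisheye: a pixel r from the principal point sees the ray r / f radians off the axis. A picture is of the moment at which its call begins. There is no depth.
- close_job(): hands the job in, once; it reports no verdict.
The state is a dict: "time": time; "joint_positions": joint angles; "joint_vel": joint speeds; "joint_torque": joint torques, N m; "ee_pos": TCP position; "eef_rot": TCP orientation; "ft_force": force on the tool from outside, world axes, zero at the start; "torque": the same for the moment, N m; "width": finger opening in m.
Only numpy, scipy, OpenCV 4.12 (cv2) and the standard library are available. Lean on these libraries where they do the work, as an engineer would, in place of code of your own. Each camera call takes 0.05 s, during which the arm holds its last target. There are 200 camera calls.

TASK

Set the bench out for refitting the coin lock in its cradle, left and right as you face the side with the coin chute: stand the cup close in front of the chute and centred on it, so that a returned coin slides off into it, stand the canister of spare cams to the right of the lock, and lay the latch whose bolt is sprung out flat to the left of the lock, both of these level with the middle of the lock's depth and about 30 mm clear of its side. To keep the pair together lay the key flat on top of that latch, over the middle of its case, and put the seized latch, the one whose bolt is stuck in, flat in the grey tray for rework. Leave the padlock, the oil bottle and the screwdriver where they are.

Things in the scene. Friction and masses are not known exactly. Their poses are not given: they have to be found in the camera images.
- coin_lock: Coin-operated lock, grey housing, upright in a fixed dark cradle; 95 mm wide (y = +/-47.5), 58 mm deep (x = +/-29), 73 mm high. Origin: centre of its underside, on the table. The front, with steel face plate and coin chute, looks along -x, roughly to the robot; +y is its left as you face it. Chute 34 mm wide, centred on y = 0, at 42 to 57 mm height; its lip is at x = -45 mm.
- tray: Grey plastic rework tray fixed to the table, open on top, 130 x 130 x 20 mm outside, walls 4 mm, floor 4 mm thick, inside 122 x 122 mm. Origin: centre of its underside, z up. It stands at the far left or the far right.
- cup: Steel coin return cup, round, open on top, slightly narrower at the foot; rim diameter 60 mm, height 38 mm (lower than the chute), wall 3 mm. Origin: centre of its underside, z up.
- canister: Screw-top aluminium canister of spare cams, a closed cylinder of diameter 56 mm with a ribbed lid (57 mm), 66 mm high, about 0.2 kg. Origin: centre of its underside, z up.
- latch_out: Matte black latch lying flat, spring bolt out: a bright steel bolt 18 mm wide sticks 16 mm out at its +x end, 6.5 to 17.5 mm up (about 2.5 N pushes it in; it springs back). Case 50 (x) x 40 (y) x 20 mm high, flat top; a 3 mm thick screw ear as wide as the case runs 11 mm on at the -x end. Origin: centre of the case's underside, z up; about 0.2 kg.
- latch_in: Second matte black latch, alike in all but the bolt, which is seized: it is stuck in and shows only 2 to 4 mm of its tip at the +x end. Origin: centre of the case's underside, z up.
- key: Silver tubular key lying flat, 58 mm long along its x, 10 mm thick. Round barrel of 10 mm diameter towards +x (x = 6 to 29 mm), a neck 14 mm wide and 10 mm high at x = -5 to 6 mm, and an open bow 25 mm wide with a ring hole towards -x (x = -30 to -5 mm). Origin: middle of the neck's underside, z up.
- padlock: Blue enamel padlock lying flat, body 46 x 52 x 24 mm with a steel shackle 35 mm long towards its +x; loose. Origin: centre of the body's underside. To be left alone.
- oil_bottle: Small white oil bottle with a black nozzle, diameter 28 mm, 64 mm high; stands loose. Origin: centre of its underside. To be left alone.
- screwdriver: Screwdriver, 170 mm long, lying loose at the back behind the lock. Origin: at its underside, about mid-length. To be left alone.
Mind the look-alikes: they are no part of the job. What is shaped like the latch_in but green is not meant.

How it is judged:
At the end, for the whole second after the job is handed in: Cup centred on the chute within 12 mm, rim within 18 mm of its lip or under it; canister 15 to 45 mm right of the lock; centre of latch_out 85 to 130 mm left of the lock's; both within 15 mm of its mid-depth; key on latch_out within 15 mm of centre; latch_in flat in the tray; all level, at rest (x of cup in the frame of coin_lock between -0.093 and -0.06 m and y of cup in the frame of coin_lock between -0.012 and 0.012 m and height (world z) of each of cup, canister, latch_out below 0.005 m and x of canister in the frame of coin_lock between -0.015 and 0.015 m and y of canister in the frame of coin_lock between -0.121 and -0.09 m and x of latch_out in the frame of coin_lock between -0.015 and 0.015 m and y of latch_out in the frame of coin_lock between 0.085 and 0.13 m and z of key in the frame of latch_out between 0.0175 and 0.024 m and horizontal distance between key and latch_out below 0.015 m and x of latch_in in the frame of tray between -0.045 and 0.045 m and y of latch_in in the frame of tray between -0.045 and 0.045 m and height (world z) of latch_in below 0.009 m and angle between each of cup, canister, latch_out, latch_in, key's own z axis and vertical below 0.12 rad and linear speed of each of cup, canister, latch_out, latch_in, key below 0.02 m/s); the robot touches nothing.
It fails at once if padlock pushed more than 20 mm from its place or knocked over (distance of padlock from where it was at the start of the episode above 0.02 m or angle between padlock's own z axis and vertical above 0.5 rad).
It fails at once if oil bottle pushed more than 20 mm from its place or knocked over (distance of oil_bottle from where it was at the start of the episode above 0.02 m or angle between oil_bottle's own z axis and vertical above 0.5 rad).
It fails at once if screwdriver pushed more than 20 mm from its place (distance of screwdriver from where it was at the start of the episode above 0.02 m).
It also fails if it takes over 122 s, if anything falls off the work surface, if the arm or the gripper's body presses on something with over 40 N, if the wrist force passes 120 N, or if a joint passes its speed limit or range.

## Working session

There is one attempt and no reset: what is moved stays moved. The work goes in short steps, Python scripts to look and compute and a shell command to move; the robot and the scene stay as the last step left them, time stands still between calls to the robot, and variables do not carry over. Pictures are saved under pics/ and viewed, about 12 in all and at most 16, crops included, and the job is handed in when it is done.

```bash
mkdir -p pics; cat > h.py <<'E'
import numpy as np, cv2
from scipy.spatial.transform import Rotation as R
from bench import r, camera
def ray(c,u,v,fish=False):
    x=(u-c["cx"])/c["fx"]; y=(v-c["cy"])/c["fy"]
    if fish:
        t=np.hypot(x,y); s=np.sinc(t/np.pi); d=np.array([x*s,y*s,np.cos(t)])
    else: d=np.array([x,y,1.])
    return np.array(c["eye"]),R.from_quat(c["orientation"]).apply(d)
def onz(c,u,v,z,fish=False):
    e,d=ray(c,u,v,fish); return e+d*(z-e[2])/d[2]
def proj(c,p):
    q=R.from_quat(c["orientation"]).inv().apply(np.array(p)-c["eye"]); return c["fx"]*q[0]/q[2]+c["cx"],c["fy"]*q[1]/q[2]+c["cy"]
E
python3 - <<'E'
from h import *
import pickle
for n in("top","side"):
    c=camera(n); pickle.dump(c,open(n+".pkl","wb")); cv2.imwrite(f"pics/{n}0.png",cv2.resize(c["color"],(800,600),interpolation=cv2.INTER_CUBIC))
    print(n,{k:np.round(v,3) for k,v in c.items() if k!="color"})
s=r.read_state(); print({k:np.round(v,3) for k,v in s.items()}, r.tcp_to_grasp)
print(R.from_quat(s["eef_rot"]).as_matrix().round(3))
E
```

```text
top {'fx': np.float64(458.839), 'fy': np.float64(458.839), 'cx': np.float64(271.16), 'cy': np.float64(216.393), 'eye': array([0.339, 0.018, 1.252]), 'orientation': array([ 0.708, -0.703,  0.054, -0.042])}
side {'fx': np.float64(388.597), 'fy': np.float64(388.597), 'cx': np.float64(280.81), 'cy': np.float64(206.221), 'eye': array([-0.059, -0.652,  0.565]), 'orientation': array([ 0.827, -0.291,  0.168, -0.451])}
{'time': np.float64(0.1), 'joint_positions': array([-1.161,  0.333, -0.065,  1.461,  0.022,  1.35 , -0.088]), 'joint_vel': array([-0.001, -0.002,  0.   , -0.004,  0.002, -0.   , -0.   ]), 'joint_torque': array([ 1.0000e-03, -6.2454e+01,  2.5000e-02, -3.9071e+01, -6.1000e-02,
        3.7000e-02,  0.0000e+00]), 'ee_pos': array([0.262, 0.567, 0.222]), 'eef_rot': array([ 0.842,  0.539, -0.001,  0.   ]), 'ft_force': array([ 0.015, -0.221, -0.486]), 'torque': array([ 0.003, -0.002,  0.045]), 'width': np.float64(0.087)} -0.0187
[[ 0.419  0.908 -0.   ]
 [ 0.908 -0.419 -0.001]
 [-0.001  0.    -1.   ]]
```

View pics/top0.png

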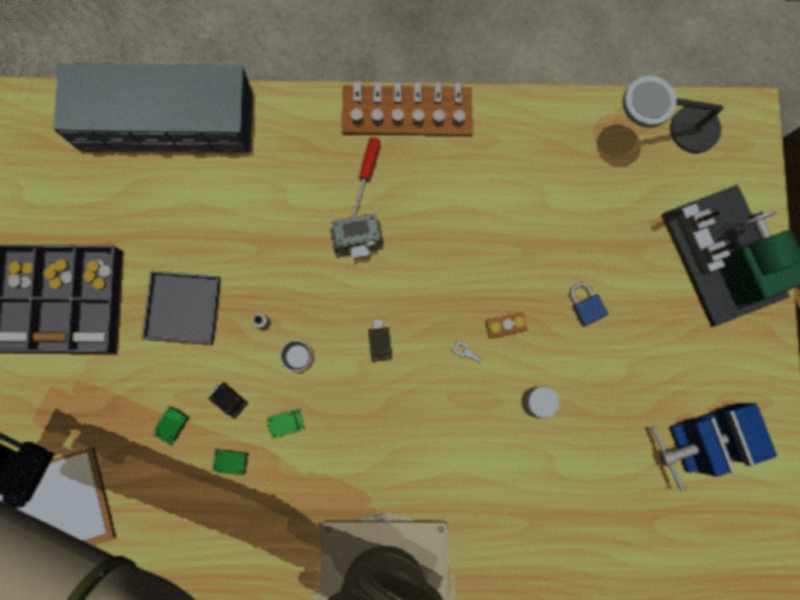

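View pics/side0.png

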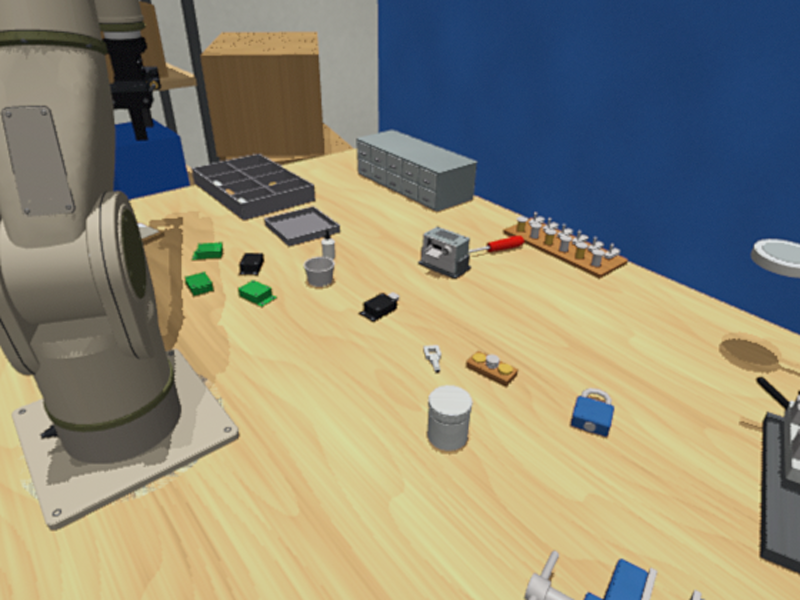

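```bash
python3 - <<'E'
from h import *
import pickle
c=pickle.load(open("top.pkl","rb")); im=c["color"]
def crop(u,v,w=38,h=28): # in 800-scale px
    u=int(u*.7);v=int(v*.7); return cv2.resize(im[v-h:v+h,u-w:u+w],(400,295),interpolation=cv2.INTER_CUBIC)
P=[(357,240),(380,341),(228,400),(466,351)]
k=[crop(*p) for p in P]
cv2.imwrite("pics/m1.png",np.vstack([np.hstack(k[:2]),np.hstack(k[2:])]))
g=im.max(2)
for n,(u,v) in dict(latch_out=(380,341),latch_in=(228,400)).items():
    u=int(u*.7);v=int(v*.7);m=np.zeros_like(g);m[v-22:v+22,u-22:u+22]=(g[v-22:v+22,u-22:u+22]<70)
    cs,_=cv2.findContours(m,0,2);q=max(cs,key=cv2.contourArea);a=cv2.minAreaRect(q);b=cv2.boxPoints(a)
    print(n,a,[onz(c,*p,.02)[:2].round(3) for p in b])
for n,(u,v),z in [("cup",(296,356),.038),("can",(541.5,402),.066),("tray",(182,308),.02),("oil",(260,321),.06),("lock",(357,236),.073),("key",(466,351),.01),("pad",(589,307),.02)]:
    print(n,onz(c,u*.7,v*.7,z).round(3))
E
```

```text
latch_out ((265.7769470214844, 240.71542358398438), (21.209938049316406, 13.271717071533203), 82.87498474121094) [array([0.468, 0.033]), array([ 0.472, -0.002]), array([ 0.416, -0.01 ]), array([0.411, 0.026])]
latch_in ((159.58236694335938, 280.07061767578125), (22.669233322143555, 15.402064323425293), 40.601295471191406) [array([0.339, 0.328]), array([0.37 , 0.303]), array([0.331, 0.256]), array([0.301, 0.281])]
cup [0.417 0.166 0.038]
can [ 0.335 -0.28   0.066]
tray [0.507 0.385 0.02 ]
oil [0.479 0.231 0.06 ]
lock [0.636 0.055 0.073]
key [ 0.43  -0.152  0.01 ]
pad [ 0.515 -0.387  0.02 ]
```

View pics/m1.png

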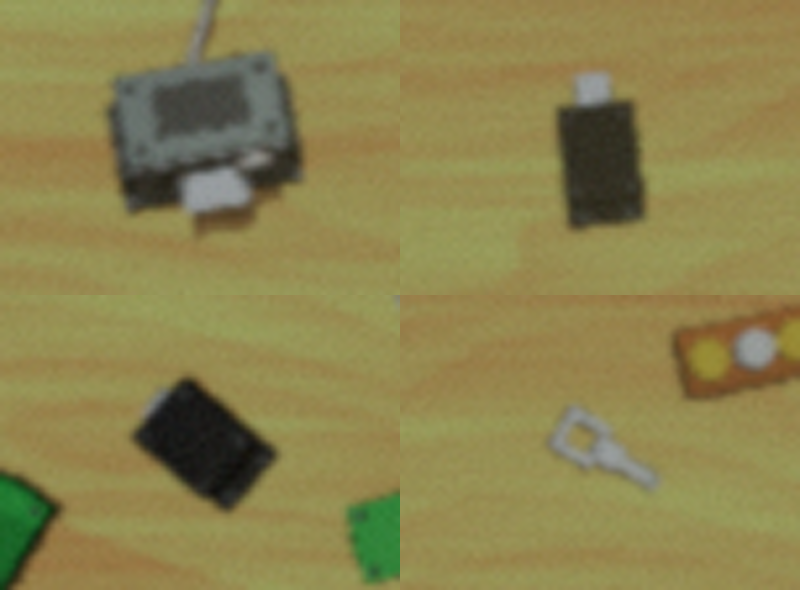

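```bash
cat >> h.py <<'E'
def go(x,y,z,yaw):
    "shift to put TCP at x,y,z pointing down, tool x at yaw (deg, mod 180)"
    s=r.read_state(); A=R.from_quat(s["eef_rot"]); m=A.as_matrix()
    cur=np.degrees(np.arctan2(m[1,0],m[0,0])); 
    yaws=[cur+(yaw-cur+90)%180-90]; yaws.append(yaws[0]-180*np.sign(yaws[0]-cur+1e-9))
    d=m.T@(np.array([x,y,z])-s["ee_pos"]); print("shift",d.round(4),"rows",np.ceil(np.linalg.norm(d)/.0417), "j7",round(s["joint_positions"][6],2),"t",round(s["time"],2))
    for w in yaws:
        c,q=np.cos(np.radians(w)),np.sin(np.radians(w)); T=np.array([[c,q,0],[q,-c,0],[0,0,-1]])
        v=R.from_matrix(m.T@T).as_rotvec(); print("  yaw %.1f->%.1f"%(cur,w),"a",(v/2).round(4),"rows",np.ceil(np.degrees(np.linalg.norm(v))/7.16))
E
python3 - <<'E'
from h import *
import pickle
c=pickle.load(open("top.pkl","rb"))
k=76/400
def cp(p,o,z): return onz(c,p[0]*k+o[0]-38-.5+.5*k,p[1]*k+o[1]-28-.5+.5*k,z)[:2]
o=(int(357*.7),int(240*.7))
C=[cp(p,o,.073) for p in[(115,80),(270,55),(288,145),(128,170)]]
for p in C: print(p.round(4))
C=np.array(C); ctr=C.mean(0); a=C[0]-C[1]+C[3]-C[2]; print("lock",ctr,np.degrees(np.arctan2(a[1],a[0]))-90, "sizes",np.linalg.norm(C[0]-C[1]),np.linalg.norm(C[0]-C[3]))
print("chute lip mid", cp((222,206),o,.045))
o=(int(380*.7),int(341*.7)); 
print("LO case", [cp((p[0]-400,p[1]),o,.02).round(4) for p in [(558,105),(633,100),(643,215),(572,228)]], "bolt", cp((592-400,72),o,.012))
o=(int(466*.7),int(351*.7)); 
print("key tip",cp((655-400,483-295),o,.005),"neck",cp((606-400,453-295),o,.008),"bow",cp((565-400,418-295),o,.008))
m=((c["color"].max(2)<110)&(c["color"].min(2)>50)); 
go(.335,.29,.2,0)
E
```

```text
[0.6636 0.1013]
[0.6773 0.0238]
[0.6311 0.0144]
[0.6176 0.0941]
lock [0.64738781 0.05839363] 9.801367485635524 sizes 0.07877432450709189 0.04665117579956099
chute lip mid [0.60583264 0.04775444]
LO case [array([0.4715, 0.0339]), array([ 0.4744, -0.0046]), array([ 0.4155, -0.0099]), array([0.4086, 0.0262])] bolt [0.48967604 0.01655988]
key tip [ 0.41232368 -0.1797761 ] neck [ 0.42746692 -0.15415719] bow [ 0.44544678 -0.13311366]
shift [-0.2209  0.1825  0.0221] rows 7.0 j7 -0.09 t 0.1
  yaw 65.2->0.0 a [4.00e-04 6.00e-04 5.69e-01] rows 10.0
  yaw 65.2->180.0 a [-6.0000e-04  4.0000e-04 -1.0018e+00] rows 17.0
```

```bash
python3 - <<'E'
from h import *
go(.339,.296,.18,141)
E
```

```text
shift [-0.2137  0.1836  0.0421] rows 7.0 j7 -0.09 t 0.1
  yaw 65.2->141.0 a [-4.000e-04  6.000e-04 -6.615e-01] rows 11.0
  yaw 65.2->-39.0 a [6.000e-04 4.000e-04 9.093e-01] rows 15.0
```

```bash

python3 -m crank '[{"x":-0.04,"y":0.036,"z":0},{"x":-0.08,"y":0.072,"z":0},{"x":-0.09,"y":0.08,"z":0.01},{"x":-0.107,"y":0.092,"z":0.02},{"x":-0.107,"y":0.092,"z":0.02}]' >/dev/null
python3 -m crank '[{"x":-0.03,"y":0.03,"z":0},{"x":-0.06,"y":0.05,"z":0},{"x":-0.08,"y":0.07,"z":0.01},{"x":-0.107,"y":0.092,"z":0.02},{"x":-0.107,"y":0.092,"z":0.02}]' >/dev/null
python3 -m crank '[{"az":-0.06},{"az":-0.12},{"az":-0.18},{"az":-0.24},{"az":-0.30}]' >/dev/null
python3 -m crank '[{"az":-0.06},{"az":-0.12},{"az":-0.18},{"az":-0.24},{"az":-0.30}]' >/dev/null
python3 -m crank '[{"az":-0.06},{"az":-0.06},{"az":-0.06},{"az":-0.06},{"az":-0.06}]'
cat >> h.py <<'E'
def wv(name,pts=()):
    c=camera("wrist"); import pickle; pickle.dump(c,open("w.pkl","wb")); cv2.imwrite(f"pics/{name}.png",cv2.resize(c["color"],(800,600),interpolation=cv2.INTER_CUBIC))
    print({k:np.round(v,3) for k,v in c.items() if k!="color"}); return c
def W(c,u,v,z): # u,v in 800x600 view
    return onz(c,u*.7-.15,v*.7-.15,z,True).round(4)
E
python3 - <<'E'
from h import *
wv("w1"); go(.339,.296,.18,141)
E
```

```text
{'fx': np.float64(325.192), 'fy': np.float64(325.192), 'cx': np.float64(281.438), 'cy': np.float64(208.139), 'eye': array([0.203, 0.593, 0.384]), 'orientation': array([0.836, 0.535, 0.064, 0.102])}
shift [-0.2138  0.1836  0.0422] rows 7.0 j7 -0.09 t 0.15
  yaw 65.2->141.0 a [-3.000e-04  4.000e-04 -6.615e-01] rows 11.0
  yaw 65.2->-39.0 a [5.000e-04 4.000e-04 9.093e-01] rows 15.0schema error: expected keys x, y, z, ax, ay, az, claw
schema error: expected keys x, y, z, ax, ay, az, claw
schema error: expected keys x, y, z, ax, ay, az, claw
schema error: expected keys x, y, z, ax, ay, az, claw
schema error: expected keys x, y, z, ax, ay, az, claw
```

View pics/w1.png

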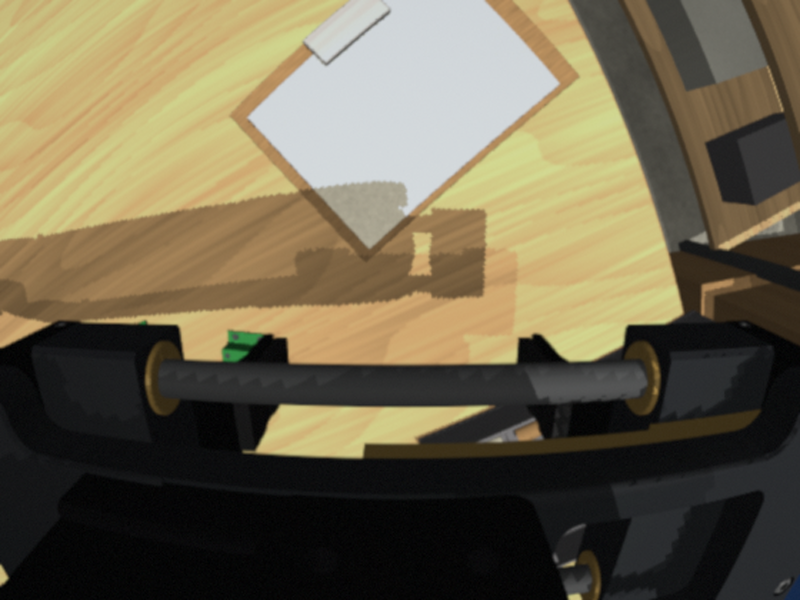

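```bash

python3 -m crank '[{"x":0,"y":0,"z":0,"ax":0,"ay":0,"az":-0.06,"claw":-1},{"x":0,"y":0,"z":0,"ax":0,"ay":0,"az":-0.12,"claw":-1},{"x":0,"y":0,"z":0,"ax":0,"ay":0,"az":-0.18,"claw":-1},{"x":0,"y":0,"z":0,"ax":0,"ay":0,"az":-0.24,"claw":-1},{"x":0,"y":0,"z":0,"ax":0,"ay":0,"az":-0.3,"claw":-1}]' 20 >/dev/null
python3 -m crank '[{"x":0,"y":0,"z":0,"ax":0,"ay":0,"az":-0.06,"claw":-1},{"x":0,"y":0,"z":0,"ax":0,"ay":0,"az":-0.12,"claw":-1},{"x":0,"y":0,"z":0,"ax":0,"ay":0,"az":-0.18,"claw":-1},{"x":0,"y":0,"z":0,"ax":0,"ay":0,"az":-0.24,"claw":-1},{"x":0,"y":0,"z":0,"ax":0,"ay":0,"az":-0.3,"claw":-1}]' >/dev/null
python3 -m crank '[{"x":0,"y":0,"z":0,"ax":0,"ay":0,"az":-0.06,"claw":-1},{"x":0,"y":0,"z":0,"ax":0,"ay":0,"az":-0.06,"claw":-1},{"x":0,"y":0,"z":0,"ax":0,"ay":0,"az":-0.06,"claw":-1},{"x":0,"y":0,"z":0,"ax":0,"ay":0,"az":-0.06,"claw":-1},{"x":0,"y":0,"z":0,"ax":0,"ay":0,"az":-0.06,"claw":-1}]'
python3 - <<'E'
from h import *
go(.396,.366,.18,141)
E
```

```text
time: 1.4
ee_pos: [0.2621, 0.5674, 0.2225]
eef_rot: [0.337, 0.942, -0.0, 0.0]
ft_force: [0.1, 0.9, 0.1]
width: 0.0868
shift [-0.2312 -0.0709  0.0425] rows 6.0 j7 1.19 t 1.4
  yaw 140.7->141.0 a [-0.      0.     -0.0029] rows 1.0
  yaw 140.7->-39.0 a [0.     0.     1.5679] rows 26.0
```

```bash

python3 -m crank '[{"x":-0.04,"y":-0.01,"z":0,"ax":0,"ay":0,"az":0,"claw":-1},{"x":-0.08,"y":-0.02,"z":0.01,"ax":0,"ay":0,"az":0,"claw":-1},{"x":-0.116,"y":-0.036,"z":0.02,"ax":0,"ay":0,"az":0,"claw":-1},{"x":-0.15,"y":-0.05,"z":0.03,"ax":0,"ay":0,"az":0,"claw":-1},{"x":-0.18,"y":-0.06,"z":0.042,"ax":0,"ay":0,"az":0,"claw":-1}]' >/dev/null
python3 -m crank '[{"x":-0.025,"y":-0.005,"z":0,"ax":0,"ay":0,"az":0,"claw":-1},{"x":-0.051,"y":-0.011,"z":0,"ax":0,"ay":0,"az":0,"claw":-1},{"x":-0.051,"y":-0.011,"z":0,"ax":0,"ay":0,"az":0,"claw":-1},{"x":-0.051,"y":-0.011,"z":0,"ax":0,"ay":0,"az":0,"claw":-1},{"x":-0.051,"y":-0.011,"z":0,"ax":0,"ay":0,"az":0,"claw":-1}]'
python3 - <<'E'
from h import *
wv("w2"); go(.339,.296,.08,141)
E
```

```text
time: 2.23
ee_pos: [0.396, 0.3671, 0.1807]
eef_rot: [0.336, 0.942, 0.0, -0.0]
ft_force: [0.5, 0.3, 0.4]
width: 0.0872
{'fx': np.float64(325.192), 'fy': np.float64(325.192), 'cx': np.float64(281.438), 'cy': np.float64(208.139), 'eye': array([0.355, 0.315, 0.343]), 'orientation': array([0.333, 0.935, 0.114, 0.04 ])}
shift [-0.0012 -0.0912  0.1006] rows 4.0 j7 1.61 t 2.28
  yaw 140.9->141.0 a [ 0.0002 -0.0002 -0.0012] rows 1.0
  yaw 140.9->-39.0 a [-4.0000e-04 -3.0000e-04  1.5696e+00] rows 26.0
```

View pics/w2.png

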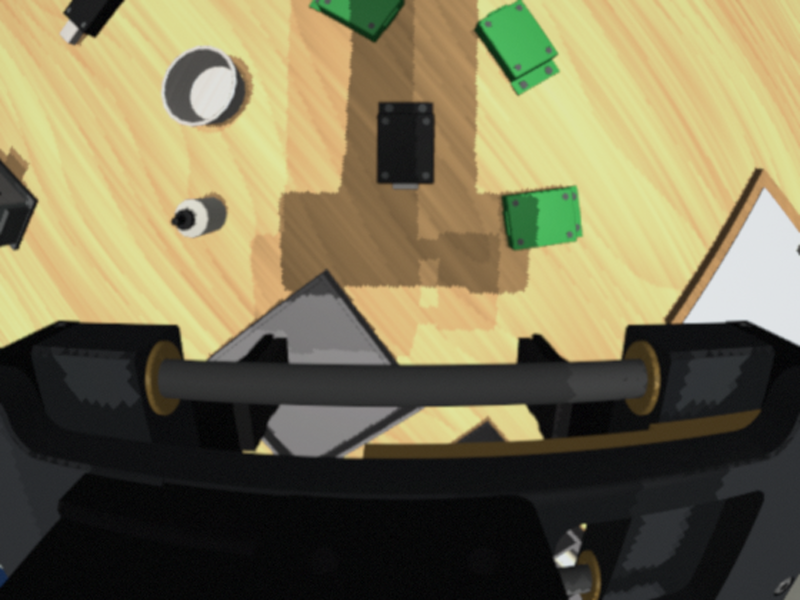

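```bash
python3 - <<'E'
from h import *
import pickle; c=pickle.load(open("w.pkl","rb"))
a=W(c,378,184,.02);b=W(c,434,184,.02);d=W(c,434,116,.02);e=W(c,378,117,.02); print(a,b,d,e,np.linalg.norm(a-b),np.linalg.norm(a-e))
m=(a+b+d+e)/4; x=a+b-d-e; print("latch_in",m,np.degrees(np.arctan2(x[1],x[0])))
print("tray corner",W(c,326,271,.02),"cup",W(c,202,86,.038))
go(m[0],m[1],.005,np.degrees(np.arctan2(x[1],x[0]))+90)
E
```

```text
[0.3675 0.3037 0.02  ] [0.3376 0.328  0.02  ] [0.3075 0.291  0.02  ] [0.3378 0.2673 0.02  ] 0.03852920969861695 0.04697925073902311
latch_in [0.3376 0.2975 0.02  ] 50.829817239081024
tray corner [0.4353 0.3272 0.02  ] cup [0.4148 0.169  0.038 ]
shift [ 0.0008 -0.091   0.1756] rows 5.0 j7 1.61 t 2.28
  yaw 140.9->140.8 a [ 0.0002 -0.0002  0.0003] rows 1.0
  yaw 140.9->320.8 a [ 4.0000e-04  3.0000e-04 -1.5705e+00] rows 26.0
```

```bash

python3 -m crank '[{"x":0.001,"y":-0.04,"z":0,"ax":0,"ay":0,"az":0,"claw":-1},{"x":0.001,"y":-0.08,"z":0.0,"ax":0,"ay":0,"az":0,"claw":-1},{"x":0.001,"y":-0.091,"z":0.03,"ax":0,"ay":0,"az":0,"claw":-1},{"x":0.001,"y":-0.091,"z":0.06,"ax":0,"ay":0,"az":0,"claw":-1},{"x":0.001,"y":-0.091,"z":0.09,"ax":0,"ay":0,"az":0,"claw":-1}]' 25 >/dev/null
python3 -m crank '[{"x":0,"y":0,"z":0.03,"ax":0,"ay":0,"az":0,"claw":-1},{"x":0,"y":0,"z":0.06,"ax":0,"ay":0,"az":0,"claw":-1},{"x":0,"y":0,"z":0.084,"ax":0,"ay":0,"az":0,"claw":-1},{"x":0,"y":0,"z":0.084,"ax":0,"ay":0,"az":0,"claw":-1},{"x":0,"y":0,"z":0.084,"ax":0,"ay":0,"az":0,"claw":0.5}]'
python3 -m crank '[{"x":0,"y":0,"z":0,"ax":0,"ay":0,"az":0,"claw":1},{"x":0,"y":0,"z":0,"ax":0,"ay":0,"az":0,"claw":1},{"x":0,"y":0,"z":0,"ax":0,"ay":0,"az":0,"claw":1},{"x":0,"y":0,"z":0,"ax":0,"ay":0,"az":0,"claw":1},{"x":0,"y":0,"z":0,"ax":0,"ay":0,"az":0,"claw":1}]'
python3 -m crank '[{"x":0,"y":0,"z":-0.005,"ax":0,"ay":0,"az":0,"claw":1},{"x":0,"y":0,"z":-0.02,"ax":0,"ay":0,"az":0,"claw":1},{"x":0,"y":0,"z":-0.05,"ax":0,"ay":0,"az":0,"claw":1},{"x":0,"y":0,"z":-0.08,"ax":0,"ay":0,"az":0,"claw":1},{"x":0,"y":0,"z":-0.08,"ax":0,"ay":0,"az":0,"claw":1}]'
python3 - <<'E'
from h import *
go(.507,.385,.085,174); go(.507,.385,.085,84)
E
```

```text
time: 3.12
ee_pos: [0.337, 0.2969, 0.0062]
eef_rot: [0.335, 0.942, -0.001, -0.001]
ft_force: [-0.1, -0.1, 0.9]
width: 0.0848
time: 3.53
ee_pos: [0.3385, 0.2969, 0.0073]
eef_rot: [0.335, 0.942, 0.001, 0.0]
ft_force: [0.0, -0.7, -0.1]
width: 0.0545
time: 3.95
ee_pos: [0.3404, 0.2988, 0.0921]
eef_rot: [0.335, 0.942, 0.004, 0.002]
ft_force: [0.6, 1.3, 0.4]
width: 0.0214
shift [-0.0747  0.1721  0.0085] rows 5.0 j7 1.63 t 3.95
  yaw 140.8->174.0 a [ 0.0037  0.0015 -0.2895] rows 5.0
  yaw 140.8->-6.0 a [ 0.002  -0.0049  1.2812] rows 21.0
shift [-0.0747  0.1721  0.0085] rows 5.0 j7 1.63 t 3.95
  yaw 140.8->84.0 a [ 0.0038 -0.0016  0.4958] rows 8.0
  yaw 140.8->264.0 a [ 0.0018  0.0045 -1.0749] rows 18.0
```

```bash

python3 -m crank '[{"x":0,"y":0,"z":0,"ax":0,"ay":0,"az":0,"claw":-0.5},{"x":0,"y":0,"z":0,"ax":0,"ay":0,"az":0,"claw":-0.5},{"x":0,"y":0,"z":0,"ax":0,"ay":0,"az":0,"claw":-0.5},{"x":0,"y":0,"z":0,"ax":0,"ay":0,"az":0,"claw":-0.5},{"x":0,"y":0,"z":0,"ax":0,"ay":0,"az":0,"claw":-0.5}]' 25
python3 -m crank '[{"x":0,"y":0,"z":0,"ax":0,"ay":0,"az":0,"claw":-0.5},{"x":0,"y":0,"z":0.02,"ax":0,"ay":0,"az":0,"claw":-0.5},{"x":0,"y":0,"z":0.05,"ax":0,"ay":0,"az":0,"claw":-0.5},{"x":0,"y":0,"z":0.08,"ax":0,"ay":0,"az":0,"claw":-0.5},{"x":0,"y":0,"z":0.08,"ax":0,"ay":0,"az":0,"claw":-0.5}]'
python3 -m crank '[{"x":0,"y":0,"z":0,"ax":0,"ay":0,"az":0,"claw":1},{"x":0,"y":0,"z":0,"ax":0,"ay":0,"az":0,"claw":1},{"x":0,"y":0,"z":0,"ax":0,"ay":0,"az":0,"claw":1},{"x":0,"y":0,"z":0,"ax":0,"ay":0,"az":0,"claw":1},{"x":0,"y":0,"z":0,"ax":0,"ay":0,"az":0,"claw":1}]'
python3 -m crank '[{"x":0,"y":0,"z":0,"ax":0,"ay":0,"az":0,"claw":1},{"x":0,"y":0,"z":0,"ax":0,"ay":0,"az":0,"claw":1},{"x":0,"y":0,"z":0,"ax":0,"ay":0,"az":0,"claw":1},{"x":0,"y":0,"z":0,"ax":0,"ay":0,"az":0,"claw":1},{"x":0,"y":0,"z":0,"ax":0,"ay":0,"az":0,"claw":1}]'
```

```text
time: 4.37
ee_pos: [0.3377, 0.2961, 0.0858]
eef_rot: [0.335, 0.942, -0.001, -0.0]
ft_force: [0.5, -0.4, 0.1]
width: 0.0474
time: 4.78
ee_pos: [0.3356, 0.2941, 0.0021]
eef_rot: [0.335, 0.942, -0.003, -0.002]
ft_force: [-1.1, -0.6, -1.0]
width: 0.0644
time: 5.2
ee_pos: [0.3386, 0.2973, 0.0077]
eef_rot: [0.335, 0.942, 0.001, 0.0]
ft_force: [-0.4, 0.1, 3.6]
width: 0.0399
time: 5.62
ee_pos: [0.3387, 0.2973, 0.0077]
eef_rot: [0.335, 0.942, 0.001, 0.0]
ft_force: [-1.5, -0.4, 8.1]
width: 0.0395
```

```bash

python3 -m crank '[{"x":0,"y":0,"z":-0.02,"ax":0,"ay":0,"az":0,"claw":1},{"x":0,"y":0,"z":-0.04,"ax":0,"ay":0,"az":0,"claw":1},{"x":0,"y":0,"z":-0.06,"ax":0,"ay":0,"az":0,"claw":1},{"x":0,"y":0,"z":-0.07,"ax":0,"ay":0,"az":0,"claw":1},{"x":0,"y":0,"z":-0.07,"ax":0,"ay":0,"az":0,"claw":1}]' 
python3 -m crank '[{"x":-0.01,"y":0.03,"z":0,"ax":0,"ay":0,"az":0,"claw":1},{"x":-0.03,"y":0.06,"z":0,"ax":0,"ay":0,"az":0,"claw":1},{"x":-0.045,"y":0.095,"z":0,"ax":0,"ay":0,"az":0,"claw":1},{"x":-0.06,"y":0.13,"z":0,"ax":0,"ay":0,"az":0,"claw":1},{"x":-0.07,"y":0.155,"z":0,"ax":0,"ay":0,"az":0,"claw":1}]' 
python3 -m crank '[{"x":0,"y":0.018,"z":0,"ax":0,"ay":0,"az":-0.06,"claw":1},{"x":0,"y":0.018,"z":0,"ax":0,"ay":0,"az":-0.12,"claw":1},{"x":0,"y":0.018,"z":0,"ax":0,"ay":0,"az":-0.18,"claw":1},{"x":0,"y":0.018,"z":0,"ax":0,"ay":0,"az":-0.24,"claw":1},{"x":0,"y":0.018,"z":0,"ax":0,"ay":0,"az":-0.29,"claw":1}]' 
python3 -m crank '[{"x":0,"y":0,"z":0,"ax":0,"ay":0,"az":0,"claw":1},{"x":0,"y":0,"z":0,"ax":0,"ay":0,"az":0,"claw":1},{"x":0,"y":0,"z":0.02,"ax":0,"ay":0,"az":0,"claw":1},{"x":0,"y":0,"z":0.03,"ax":0,"ay":0,"az":0,"claw":1},{"x":0,"y":0,"z":0.03,"ax":0,"ay":0,"az":0,"claw":1}]' 
python3 - <<'E'
from h import *
go(.507,.385,.014,174)
E
```

```text
time: 6.03
ee_pos: [0.3392, 0.2975, 0.0787]
eef_rot: [0.335, 0.942, 0.002, 0.001]
ft_force: [0.1, 0.5, -2.3]
width: 0.0396
time: 6.45
ee_pos: [0.4926, 0.3728, 0.0748]
eef_rot: [0.336, 0.942, -0.0, 0.0]
ft_force: [-0.6, -0.7, -1.5]
width: 0.0399
time: 6.87
ee_pos: [0.5011, 0.3859, 0.0745]
eef_rot: [0.049, 0.999, -0.001, -0.001]
ft_force: [0.0, 0.0, -2.6]
width: 0.0395
time: 7.28
ee_pos: [0.5, 0.3851, 0.0433]
eef_rot: [0.053, 0.999, -0.002, -0.002]
ft_force: [-0.2, -0.4, -2.4]
width: 0.0396
shift [-0.0071  0.0008  0.0293] rows 1.0 j7 2.24 t 7.28
  yaw 173.9->174.0 a [-0.0018 -0.0018 -0.0005] rows 1.0
  yaw 173.9->-6.0 a [-0.0028  0.0029  1.5702] rows 26.0
```

```bash

python3 -m crank '[{"x":-0.007,"y":0,"z":0.01,"ax":0,"ay":0,"az":0,"claw":1},{"x":-0.007,"y":0,"z":0.02,"ax":0,"ay":0,"az":0,"claw":1},{"x":-0.007,"y":0,"z":0.027,"ax":0,"ay":0,"az":0,"claw":1},{"x":-0.007,"y":0,"z":0.031,"ax":0,"ay":0,"az":0,"claw":1},{"x":-0.007,"y":0,"z":0.031,"ax":0,"ay":0,"az":0,"claw":1}]' 
python3 -m crank '[{"x":0,"y":0,"z":0,"ax":0,"ay":0,"az":0,"claw":-0.3},{"x":0,"y":0,"z":0,"ax":0,"ay":0,"az":0,"claw":-0.3},{"x":0,"y":0,"z":0,"ax":0,"ay":0,"az":0,"claw":-0.3},{"x":0,"y":0,"z":0,"ax":0,"ay":0,"az":0,"claw":-0.3},{"x":0,"y":0,"z":0,"ax":0,"ay":0,"az":0,"claw":-0.3}]' 
python3 -m crank '[{"x":0,"y":0,"z":-0.02,"ax":0,"ay":0,"az":0,"claw":-0.3},{"x":0,"y":0,"z":-0.05,"ax":0,"ay":0,"az":0,"claw":-0.3},{"x":0,"y":0,"z":-0.09,"ax":0,"ay":0,"az":0,"claw":-1},{"x":0,"y":0,"z":-0.13,"ax":0,"ay":0,"az":0,"claw":-1},{"x":0,"y":0,"z":-0.13,"ax":0,"ay":0,"az":0,"claw":-1}]' 
python3 - <<'E'
from h import *
c=camera("top"); im=c["color"]
cv2.imwrite("pics/t1.png",cv2.resize(im[130:330,90:290],(600,600),interpolation=cv2.INTER_CUBIC))
go(.415,.168,.14,100)
E
```

```text
time: 7.7
ee_pos: [0.508, 0.3853, 0.0143]
eef_rot: [0.052, 0.999, -0.001, -0.001]
ft_force: [0.4, -1.2, -2.3]
width: 0.0396
time: 8.12
ee_pos: [0.5088, 0.386, 0.0161]
eef_rot: [0.052, 0.999, 0.0, 0.0]
ft_force: [0.3, 0.4, -0.2]
width: 0.0558
time: 8.53
ee_pos: [0.5117, 0.3885, 0.1549]
eef_rot: [0.052, 0.999, 0.004, 0.005]
ft_force: [1.1, 0.4, 0.9]
width: 0.0691
shift [ 0.0726 -0.2284  0.0091] rows 6.0 j7 2.27 t 8.58
  yaw 174.1->100.0 a [0.0048 0.0007 0.6463] rows 11.0
  yaw 174.1->280.0 a [-7.000e-04  5.200e-03 -9.245e-01] rows 15.0
```

```bash

T='rot'
python3 -m crank '[{"x":0.015,"y":-0.04,"z":0,"ax":0.005,"ay":0,"az":0,"claw":-1},{"x":0.03,"y":-0.08,"z":0,"ax":0.005,"ay":0,"az":0,"claw":-1},{"x":0.04,"y":-0.12,"z":0,"ax":0.005,"ay":0,"az":0,"claw":-1},{"x":0.05,"y":-0.15,"z":0,"ax":0.005,"ay":0,"az":0,"claw":-1},{"x":0.05,"y":-0.18,"z":0,"ax":0.005,"ay":0,"az":0,"claw":-1}]' |head -2
python3 -m crank '[{"x":0,"y":0,"z":0,"ax":0,"ay":0,"az":0.06,"claw":-1},{"x":0,"y":0,"z":0,"ax":0,"ay":0,"az":0.12,"claw":-1},{"x":0,"y":0,"z":0,"ax":0,"ay":0,"az":0.18,"claw":-1},{"x":0,"y":0,"z":0,"ax":0,"ay":0,"az":0.24,"claw":-1},{"x":0,"y":0,"z":0,"ax":0,"ay":0,"az":0.3,"claw":-1}]' >/dev/null
python3 -m crank '[{"x":0,"y":0,"z":0,"ax":0,"ay":0,"az":0.06,"claw":-1},{"x":0,"y":0,"z":0,"ax":0,"ay":0,"az":0.12,"claw":-1},{"x":0,"y":0,"z":0,"ax":0,"ay":0,"az":0.18,"claw":-1},{"x":0,"y":0,"z":0,"ax":0,"ay":0,"az":0.24,"claw":-1},{"x":0,"y":0,"z":0,"ax":0,"ay":0,"az":0.3,"claw":-1}]' >/dev/null
python3 -m crank '[{"x":0,"y":0,"z":0,"ax":0,"ay":0,"az":0.06,"claw":-1},{"x":0,"y":0,"z":0,"ax":0,"ay":0,"az":0.12,"claw":-1},{"x":0,"y":0,"z":0,"ax":0,"ay":0,"az":0.18,"claw":-1},{"x":0,"y":0,"z":0,"ax":0,"ay":0,"az":0.24,"claw":-1},{"x":0,"y":0,"z":0,"ax":0,"ay":0,"az":0.3,"claw":-1}]' >/dev/null
python3 -m crank '[{"x":0,"y":0,"z":0,"ax":0,"ay":0,"az":0.06,"claw":-1},{"x":0,"y":0,"z":0,"ax":0,"ay":0,"az":0.12,"claw":-1},{"x":0,"y":0,"z":0,"ax":0,"ay":0,"az":0.18,"claw":-1},{"x":0,"y":0,"z":0,"ax":0,"ay":0,"az":0.24,"claw":-1},{"x":0,"y":0,"z":0,"ax":0,"ay":0,"az":0.3,"claw":-1}]' >/dev/null
python3 -m crank '[{"x":0,"y":0,"z":0,"ax":0,"ay":0,"az":0.06,"claw":-1},{"x":0,"y":0,"z":0,"ax":0,"ay":0,"az":0.12,"claw":-1},{"x":0,"y":0,"z":0,"ax":0,"ay":0,"az":0.18,"claw":-1},{"x":0,"y":0,"z":0,"ax":0,"ay":0,"az":0.24,"claw":-1},{"x":0,"y":0,"z":0,"ax":0,"ay":0,"az":0.3,"claw":-1}]' >/dev/null
python3 -m crank '[{"x":0,"y":0,"z":0,"ax":0,"ay":0,"az":0.06,"claw":-1},{"x":0,"y":0,"z":0,"ax":0,"ay":0,"az":0.12,"claw":-1},{"x":0,"y":0,"z":0,"ax":0,"ay":0,"az":0.18,"claw":-1},{"x":0,"y":0,"z":0,"ax":0,"ay":0,"az":0.24,"claw":-1},{"x":0,"y":0,"z":0,"ax":0,"ay":0,"az":0.3,"claw":-1}]' >/dev/null
python3 -m crank '[{"x":0,"y":0,"z":0,"ax":0,"ay":0,"az":0.06,"claw":-1},{"x":0,"y":0,"z":0,"ax":0,"ay":0,"az":0.12,"claw":-1},{"x":0,"y":0,"z":0,"ax":0,"ay":0,"az":0.18,"claw":-1},{"x":0,"y":0,"z":0,"ax":0,"ay":0,"az":0.24,"claw":-1},{"x":0,"y":0,"z":0,"ax":0,"ay":0,"az":0.3,"claw":-1}]'
python3 - <<'E'
from h import *
go(.50,.05,.2,-80)
E
```

```text
time: 9.0
ee_pos: [0.438, 0.2101, 0.1448]
time: 11.92
ee_pos: [0.4399, 0.2116, 0.1449]
eef_rot: [0.834, -0.551, 0.002, 0.005]
ft_force: [-0.0, -0.3, -0.1]
width: 0.0872
shift [ 0.1727  0.0084 -0.0535] rows 5.0 j7 -1.71 t 11.92
  yaw -66.9->-80.0 a [ 0.0023 -0.0047  0.1142] rows 2.0
  yaw -66.9->100.0 a [ 0.0069  0.0033 -1.4566] rows 24.0
```

View pics/t1.png

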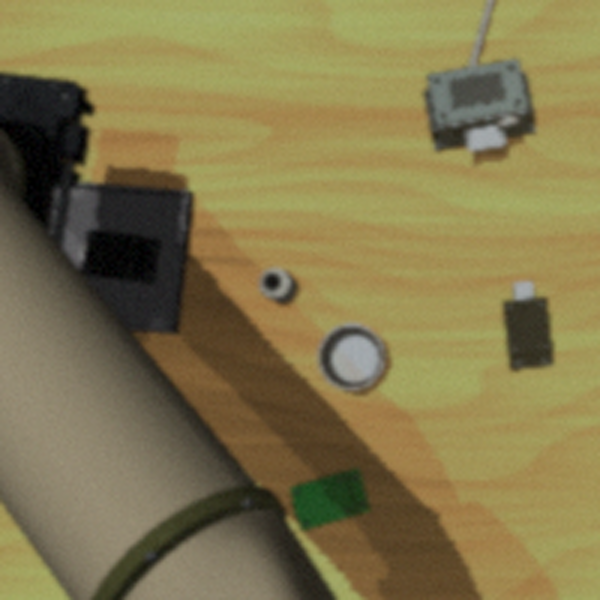

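```bash

python3 -m crank '[{"x":0.035,"y":0,"z":-0.01,"ax":0,"ay":0,"az":0,"claw":-1},{"x":0.07,"y":0,"z":-0.02,"ax":0,"ay":0,"az":0,"claw":-1},{"x":0.105,"y":0,"z":-0.03,"ax":0,"ay":0,"az":0,"claw":-1},{"x":0.14,"y":0,"z":-0.04,"ax":0,"ay":0,"az":0,"claw":-1},{"x":0.173,"y":0.004,"z":-0.05,"ax":0.002,"ay":-0.004,"az":0,"claw":-1}]' >/dev/null
python3 -m crank '[{"x":0,"y":0,"z":0,"ax":0,"ay":0,"az":0.06,"claw":-1},{"x":0,"y":0,"z":0,"ax":0,"ay":0,"az":0.114,"claw":-1},{"x":0,"y":0,"z":0,"ax":0,"ay":0,"az":0.114,"claw":-1},{"x":0,"y":0,"z":0,"ax":0,"ay":0,"az":0.114,"claw":-1},{"x":0,"y":0,"z":0,"ax":0,"ay":0,"az":0.114,"claw":-1}]'
python3 - <<'E'
from h import *
wv("w3"); go(.416,.1675,.14,-80)
E
```

```text
time: 12.75
ee_pos: [0.5051, 0.0524, 0.1966]
eef_rot: [0.769, -0.639, -0.0, 0.001]
ft_force: [0.2, 0.4, -0.2]
width: 0.0866
{'fx': np.float64(325.192), 'fy': np.float64(325.192), 'cx': np.float64(281.438), 'cy': np.float64(208.139), 'eye': array([0.57 , 0.063, 0.359]), 'orientation': array([ 0.764, -0.634, -0.077,  0.094])}
shift [-0.1295  0.0665  0.0567] rows 4.0 j7 -1.56 t 12.8
  yaw -79.4->-80.0 a [ 0.0006 -0.0005  0.0051] rows 1.0
  yaw -79.4->100.0 a [ 7.0000e-04  1.0000e-03 -1.5657e+00] rows 26.0
```

View pics/w3.png

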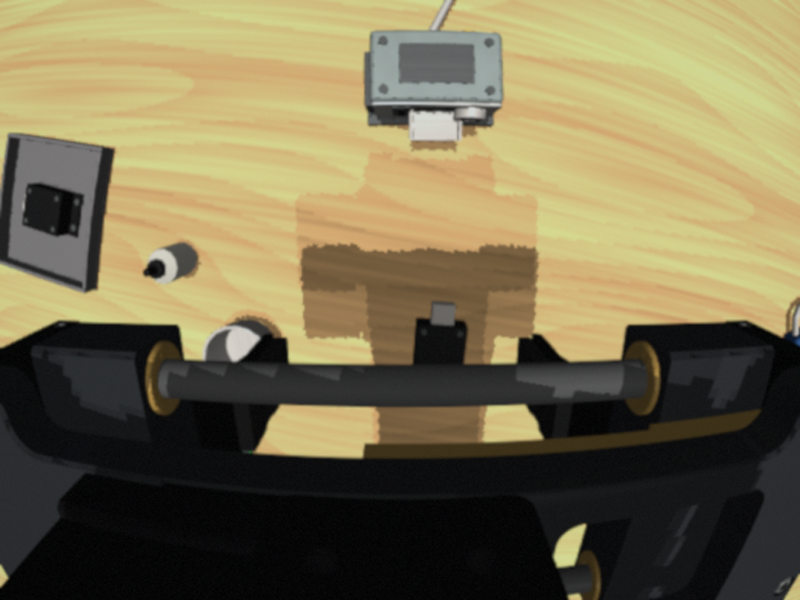

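```bash
python3 - <<'E'
from h import *
import pickle; c=pickle.load(open("w.pkl","rb"))
C=np.array([W(c,*p,.073) for p in[(371,32),(501,34),(501,103),(369,102)]]); a=C[0]-C[1]+C[3]-C[2]
print(C, "lock",C.mean(0),np.degrees(np.arctan2(a[1],a[0]))-90,np.linalg.norm(C[0]-C[1]),np.linalg.norm(C[0]-C[3]))
print("lip",[W(c,u,140.5,z) for u,z in((411,.044),(458,.044))])
print("LO front",W(c,416,321,.02),W(c,466,322,.02),"bolt",W(c,444,303,.0175))
E
```

```text
[[0.6619 0.0995 0.073 ]
 [0.6778 0.0201 0.073 ]
 [0.6324 0.0124 0.073 ]
 [0.6164 0.0919 0.073 ]] lock [0.647125 0.055975 0.073   ] 11.351531532184922 0.08097635457341852 0.046130358767302135
lip [array([0.6   , 0.0623, 0.044 ]), array([0.6064, 0.0313, 0.044 ])]
LO front [0.4707 0.0332 0.02  ] [ 0.4769 -0.0047  0.02  ] bolt [0.4879 0.0148 0.0175]
```

```bash

python3 -m crank '[{"x":-0.03,"y":0.016,"z":0.0,"ax":0,"ay":0,"az":0,"claw":-1},{"x":-0.06,"y":0.033,"z":0.01,"ax":0,"ay":0,"az":0,"claw":-1},{"x":-0.09,"y":0.05,"z":0.02,"ax":0,"ay":0,"az":0,"claw":-1},{"x":-0.129,"y":0.066,"z":0.04,"ax":0,"ay":0,"az":0.005,"claw":-1},{"x":-0.129,"y":0.066,"z":0.056,"ax":0,"ay":0,"az":0.005,"claw":-1}]' >/dev/null
python3 -m crank '[{"x":0,"y":0,"z":0,"ax":0,"ay":0,"az":0,"claw":-1},{"x":0,"y":0,"z":0,"ax":0,"ay":0,"az":0,"claw":-1},{"x":0,"y":0,"z":0,"ax":0,"ay":0,"az":0,"claw":-1},{"x":0,"y":0,"z":0.03,"ax":0,"ay":0,"az":0,"claw":-1},{"x":0,"y":0,"z":0.06,"ax":0,"ay":0,"az":0,"claw":-1}]'
python3 - <<'E'
from h import *
go(.416,.1675,.012,-80)
E
```

```text
time: 13.63
ee_pos: [0.4202, 0.1669, 0.0828]
eef_rot: [0.764, -0.645, 0.001, -0.002]
ft_force: [1.2, -0.4, -0.9]
width: 0.0872
shift [-0.0013  0.0044  0.0708] rows 2.0 j7 -1.87 t 13.63
  yaw -80.3->-80.0 a [-0.0026  0.0005 -0.0027] rows 1.0
  yaw -80.3->-260.0 a [7.0000e-04 4.1000e-03 1.5681e+00] rows 26.0
```

```bash

python3 -m crank '[{"x":-0.001,"y":0.004,"z":0.02,"ax":0,"ay":0,"az":0.0,"claw":-1},{"x":-0.001,"y":0.004,"z":0.05,"ax":0,"ay":0,"az":0,"claw":-1},{"x":-0.001,"y":0.004,"z":0.07,"ax":0,"ay":0,"az":0,"claw":-1},{"x":-0.001,"y":0.004,"z":0.07,"ax":0,"ay":0,"az":0,"claw":-1},{"x":-0.001,"y":0.004,"z":0.07,"ax":0,"ay":0,"az":0,"claw":1}]' 20
python3 -m crank '[{"x":0,"y":0,"z":0,"ax":0,"ay":0,"az":0,"claw":1},{"x":0,"y":0,"z":0,"ax":0,"ay":0,"az":0,"claw":1},{"x":0,"y":0,"z":0,"ax":0,"ay":0,"az":0,"claw":1},{"x":0,"y":0,"z":0,"ax":0,"ay":0,"az":0,"claw":1},{"x":0,"y":0,"z":0,"ax":0,"ay":0,"az":0,"claw":1}]'
python3 -m crank '[{"x":0,"y":0,"z":0,"ax":0,"ay":0,"az":0,"claw":1},{"x":0,"y":0,"z":0,"ax":0,"ay":0,"az":0,"claw":1},{"x":0,"y":0,"z":0,"ax":0,"ay":0,"az":0,"claw":1},{"x":0,"y":0,"z":0,"ax":0,"ay":0,"az":0,"claw":1},{"x":0,"y":0,"z":0,"ax":0,"ay":0,"az":0,"claw":1}]'
python3 -m crank '[{"x":0,"y":0,"z":-0.01,"ax":0,"ay":0,"az":0,"claw":1},{"x":0,"y":0,"z":-0.02,"ax":0,"ay":0,"az":0,"claw":1},{"x":0,"y":0,"z":-0.03,"ax":0,"ay":0,"az":0,"claw":1},{"x":0,"y":0,"z":-0.03,"ax":0,"ay":0,"az":0,"claw":1},{"x":0,"y":0,"z":-0.03,"ax":0,"ay":0,"az":0,"claw":1}]'
python3 - <<'E'
from h import *
go(.5704,.0414,.05,-79.2)
E
```

```text
time: 14.05
ee_pos: [0.4139, 0.1663, 0.0115]
eef_rot: [0.764, -0.645, 0.0, 0.001]
ft_force: [-0.1, 0.8, 0.6]
width: 0.0845
time: 14.47
ee_pos: [0.4137, 0.1674, 0.0118]
eef_rot: [0.765, -0.644, 0.0, -0.0]
ft_force: [-1.4, -1.7, 7.3]
width: 0.0574
time: 14.88
ee_pos: [0.4138, 0.1674, 0.0119]
eef_rot: [0.765, -0.644, 0.0, -0.0]
ft_force: [-1.6, -2.2, 8.0]
width: 0.0576
time: 15.3
ee_pos: [0.4137, 0.1676, 0.0419]
eef_rot: [0.765, -0.644, 0.0, -0.0]
ft_force: [-0.2, -0.1, -0.9]
width: 0.0575
shift [ 0.151  -0.133  -0.0079] rows 5.0 j7 -1.87 t 15.3
  yaw -80.2->-79.2 a [-0.0006 -0.     -0.0088] rows 1.0
  yaw -80.2->-259.2 a [-1.000e-04  9.000e-04  1.562e+00] rows 25.0
```

```bash

python3 -m crank '[{"x":0.02,"y":-0.018,"z":0,"ax":0,"ay":0,"az":0,"claw":1},{"x":0.05,"y":-0.044,"z":0,"ax":0,"ay":0,"az":0,"claw":1},{"x":0.08,"y":-0.07,"z":0,"ax":0,"ay":0,"az":0,"claw":1},{"x":0.11,"y":-0.095,"z":0,"ax":0,"ay":0,"az":0,"claw":1},{"x":0.13,"y":-0.112,"z":0,"ax":0,"ay":0,"az":-0.008,"claw":1}]' >/dev/null
python3 -m crank '[{"x":0.021,"y":-0.019,"z":0,"ax":0,"ay":0,"az":0,"claw":1},{"x":0.021,"y":-0.019,"z":0,"ax":0,"ay":0,"az":0,"claw":1},{"x":0.021,"y":-0.019,"z":0.01,"ax":0,"ay":0,"az":0,"claw":1},{"x":0.021,"y":-0.019,"z":0.018,"ax":0,"ay":0,"az":0,"claw":1},{"x":0.021,"y":-0.019,"z":0.018,"ax":0,"ay":0,"az":0,"claw":1}]'
python3 - <<'E'
from h import *
go(.5684,.041,.0125,-79.2)
E
```

```text
time: 16.13
ee_pos: [0.5657, 0.042, 0.0203]
eef_rot: [0.77, -0.637, -0.002, 0.002]
ft_force: [-0.5, 0.4, -2.4]
width: 0.0578
shift [ 0.0015 -0.0025  0.0078] rows 1.0 j7 -1.46 t 16.13
  yaw -79.2->-79.2 a [ 0.0025 -0.0001 -0.0001] rows 1.0
  yaw -79.2->-259.2 a [-1.0000e-04 -3.9000e-03  1.5707e+00] rows 26.0
```

```bash

python3 -m crank '[{"x":0.001,"y":-0.002,"z":0.005,"ax":0,"ay":0,"az":0,"claw":1},{"x":0.001,"y":-0.002,"z":0.008,"ax":0,"ay":0,"az":0,"claw":1},{"x":0.001,"y":-0.002,"z":0.009,"ax":0,"ay":0,"az":0,"claw":1},{"x":0.001,"y":-0.002,"z":0.009,"ax":0,"ay":0,"az":0,"claw":1},{"x":0.001,"y":-0.002,"z":0.009,"ax":0,"ay":0,"az":0,"claw":1}]'
python3 -m crank '[{"x":0,"y":0,"z":0,"ax":0,"ay":0,"az":0,"claw":-1},{"x":0,"y":0,"z":0,"ax":0,"ay":0,"az":0,"claw":-1},{"x":0,"y":0,"z":0,"ax":0,"ay":0,"az":0,"claw":-1},{"x":0,"y":0,"z":0,"ax":0,"ay":0,"az":0,"claw":-1},{"x":0,"y":0,"z":0,"ax":0,"ay":0,"az":0,"claw":-1}]'
python3 -m crank '[{"x":0,"y":0,"z":-0.02,"ax":0,"ay":0,"az":0,"claw":-1},{"x":0,"y":0,"z":-0.05,"ax":0,"ay":0,"az":0,"claw":-1},{"x":0,"y":0,"z":-0.08,"ax":0,"ay":0,"az":0,"claw":-1},{"x":0,"y":0,"z":-0.08,"ax":0,"ay":0,"az":0,"claw":-1},{"x":0,"y":0,"z":-0.08,"ax":0,"ay":0,"az":0,"claw":-1}]'
python3 - <<'E'
from h import *
go(.449,.0112,.08,-83)
E
```

```text
time: 16.55
ee_pos: [0.5703, 0.0406, 0.0142]
eef_rot: [0.77, -0.638, 0.0, 0.0]
ft_force: [0.2, 0.1, -1.1]
width: 0.0574
time: 16.97
ee_pos: [0.5704, 0.0404, 0.0142]
eef_rot: [0.77, -0.638, 0.0, 0.0]
ft_force: [0.1, -0.2, -1.1]
width: 0.082
time: 17.38
ee_pos: [0.5716, 0.0407, 0.0959]
eef_rot: [0.77, -0.638, 0.001, -0.001]
ft_force: [0.4, -0.1, -0.8]
width: 0.0871
shift [0.0062 0.126  0.0155] rows 4.0 j7 -1.47 t 17.38
  yaw -79.3->-83.0 a [-0.0016 -0.0003  0.0323] rows 1.0
  yaw -79.3->97.0 a [ 5.0000e-04 -2.4000e-03 -1.5385e+00] rows 25.0
```

```bash

python3 -m crank '[{"x":0,"y":0.035,"z":0,"ax":0,"ay":0,"az":0,"claw":-1},{"x":0.002,"y":0.07,"z":0,"ax":0,"ay":0,"az":0,"claw":-1},{"x":0.006,"y":0.105,"z":0,"ax":0,"ay":0,"az":0,"claw":-1},{"x":0.006,"y":0.126,"z":0.005,"ax":0,"ay":0,"az":0.032,"claw":-1},{"x":0.006,"y":0.126,"z":0.015,"ax":0,"ay":0,"az":0.032,"claw":-1}]' >/dev/null
python3 -m crank '[{"x":0,"y":0,"z":0,"ax":0,"ay":0,"az":0,"claw":-1},{"x":0,"y":0,"z":0,"ax":0,"ay":0,"az":0,"claw":-1},{"x":0,"y":0,"z":0,"ax":0,"ay":0,"az":0,"claw":-1},{"x":0,"y":0,"z":0.02,"ax":0,"ay":0,"az":0,"claw":-1},{"x":0,"y":0,"z":0.03,"ax":0,"ay":0,"az":0,"claw":-1}]'
python3 - <<'E'
from h import *
go(.449,.0112,.007,-83)
wv("w4")
E
```

```text
time: 18.22
ee_pos: [0.4482, 0.0114, 0.0482]
eef_rot: [0.749, -0.662, 0.0, 0.001]
ft_force: [0.1, -0.3, -0.1]
width: 0.087
shift [ 0.0002 -0.0008  0.0412] rows 1.0 j7 -1.54 t 18.22
  yaw -82.9->-83.0 a [ 0.0003 -0.0005  0.0008] rows 1.0
  yaw -82.9->97.0 a [ 8.00e-04  4.00e-04 -1.57e+00] rows 26.0
{'fx': np.float64(325.192), 'fy': np.float64(325.192), 'cx': np.float64(281.438), 'cy': np.float64(208.139), 'eye': array([0.513, 0.018, 0.21 ]), 'orientation': array([ 0.744, -0.657, -0.08 ,  0.092])}
```

View pics/w4.png

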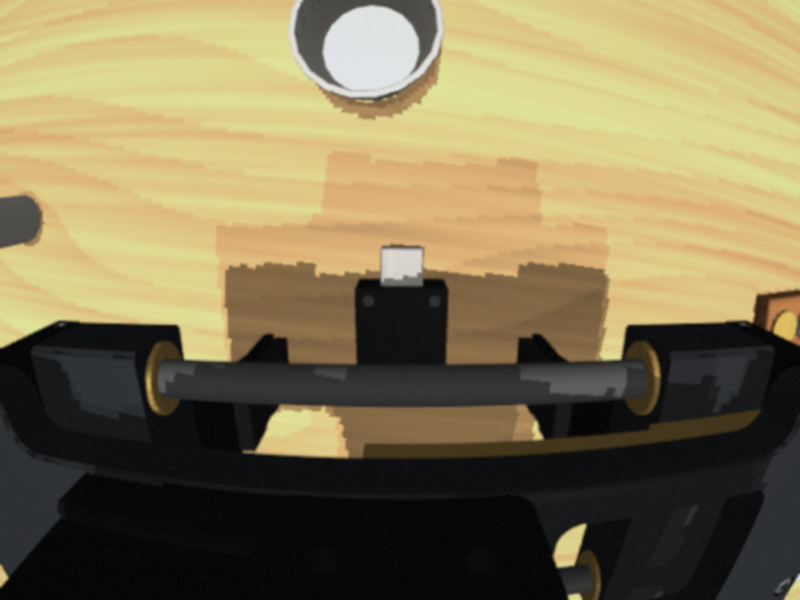

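```bash
python3 - <<'E'
from h import *
import pickle; c=pickle.load(open("w.pkl","rb"))
print("front",W(c,358,281,.02),W(c,446,281,.02),"cup near rim",W(c,367,98,.038),"sides",W(c,290,33,.038),W(c,443,33,.038))
E
python3 -m crank '[{"x":0,"y":0,"z":0.02,"ax":0,"ay":0,"az":0,"claw":-1},{"x":0,"y":0,"z":0.041,"ax":0,"ay":0,"az":0,"claw":-1},{"x":0,"y":0,"z":0.041,"ax":0,"ay":0,"az":0,"claw":-1},{"x":0,"y":0,"z":0.041,"ax":0,"ay":0,"az":0,"claw":1},{"x":0,"y":0,"z":0.041,"ax":0,"ay":0,"az":0,"claw":1}]' 25
python3 -m crank '[{"x":0,"y":0,"z":0,"ax":0,"ay":0,"az":0,"claw":1},{"x":0,"y":0,"z":0,"ax":0,"ay":0,"az":0,"claw":1},{"x":0,"y":0,"z":0,"ax":0,"ay":0,"az":0,"claw":1},{"x":0,"y":0,"z":0,"ax":0,"ay":0,"az":0,"claw":1},{"x":0,"y":0,"z":0,"ax":0,"ay":0,"az":0,"claw":1}]'
python3 -m crank '[{"x":0,"y":0,"z":0,"ax":0,"ay":0,"az":0,"claw":1},{"x":0,"y":0,"z":0,"ax":0,"ay":0,"az":0,"claw":1},{"x":0,"y":0,"z":0,"ax":0,"ay":0,"az":0,"claw":1},{"x":0,"y":0,"z":0,"ax":0,"ay":0,"az":0,"claw":1},{"x":0,"y":0,"z":0,"ax":0,"ay":0,"az":0,"claw":1}]'
```

```text
front [0.4713 0.0311 0.02  ] [ 0.4758 -0.0056  0.02  ] cup near rim [0.5441 0.0346 0.038 ] sides [0.568  0.0673 0.038 ] [0.5734 0.0099 0.038 ]
time: 18.68
ee_pos: [0.4482, 0.0111, 0.009]
eef_rot: [0.749, -0.662, 0.0, 0.0]
ft_force: [-0.4, -0.5, 0.2]
width: 0.0799
time: 19.1
ee_pos: [0.4478, 0.0112, 0.0084]
eef_rot: [0.749, -0.662, 0.0, 0.0]
ft_force: [0.8, 0.1, 0.4]
width: 0.0482
time: 19.52
ee_pos: [0.4476, 0.0111, 0.0082]
eef_rot: [0.749, -0.662, 0.0, 0.0]
ft_force: [-0.9, 0.3, 3.8]
width: 0.0395
```

```bash

python3 -m crank '[{"x":0,"y":0,"z":-0.02,"ax":0,"ay":0,"az":0,"claw":1},{"x":0,"y":0,"z":-0.04,"ax":0,"ay":0,"az":0,"claw":1},{"x":0,"y":0,"z":-0.07,"ax":0,"ay":0,"az":0,"claw":1},{"x":0,"y":0,"z":-0.1,"ax":0,"ay":0,"az":0,"claw":1},{"x":0,"y":0,"z":-0.1,"ax":0,"ay":0,"az":0,"claw":1}]' 
python3 -m crank '[{"x":0,"y":0,"z":0,"ax":0,"ay":0,"az":-0.055,"claw":1},{"x":0,"y":0,"z":0,"ax":0,"ay":0,"az":-0.11,"claw":1},{"x":0,"y":0,"z":0,"ax":0,"ay":0,"az":-0.165,"claw":1},{"x":0,"y":0,"z":0,"ax":0,"ay":0,"az":-0.22,"claw":1},{"x":0,"y":0,"z":0,"ax":0,"ay":0,"az":-0.275,"claw":1}]' >/dev/null
python3 -m crank '[{"x":0,"y":0,"z":0,"ax":0,"ay":0,"az":-0.055,"claw":1},{"x":0,"y":0,"z":0,"ax":0,"ay":0,"az":-0.11,"claw":1},{"x":0,"y":0,"z":0,"ax":0,"ay":0,"az":-0.165,"claw":1},{"x":0,"y":0,"z":0,"ax":0,"ay":0,"az":-0.22,"claw":1},{"x":0,"y":0,"z":0,"ax":0,"ay":0,"az":-0.275,"claw":1}]' >/dev/null
python3 -m crank '[{"x":0,"y":0,"z":0,"ax":0,"ay":0,"az":-0.055,"claw":1},{"x":0,"y":0,"z":0,"ax":0,"ay":0,"az":-0.11,"claw":1},{"x":0,"y":0,"z":0,"ax":0,"ay":0,"az":-0.165,"claw":1},{"x":0,"y":0,"z":0,"ax":0,"ay":0,"az":-0.22,"claw":1},{"x":0,"y":0,"z":0,"ax":0,"ay":0,"az":-0.268,"claw":1}]'
python3 - <<'E'
from h import *
go(.6261,.165,.1,10.8)
E
```

```text
time: 19.93
ee_pos: [0.4505, 0.0115, 0.113]
eef_rot: [0.749, -0.663, 0.002, -0.002]
ft_force: [1.4, 0.2, -0.8]
width: 0.0397
time: 21.18
ee_pos: [0.4473, 0.0111, 0.1074]
eef_rot: [0.995, 0.097, -0.001, 0.001]
ft_force: [-0.1, 0.2, -2.1]
width: 0.0396
shift [ 0.2051 -0.1166  0.007 ] rows 6.0 j7 0.07 t 21.18
  yaw 11.1->10.8 a [0.0004 0.0008 0.0026] rows 1.0
  yaw 11.1->190.8 a [-1.3000e-03  7.0000e-04 -1.5682e+00] rows 26.0
```

```bash

python3 -m crank '[{"x":0.025,"y":-0.015,"z":0,"ax":0,"ay":0,"az":0,"claw":1},{"x":0.06,"y":-0.034,"z":0,"ax":0,"ay":0,"az":0,"claw":1},{"x":0.095,"y":-0.054,"z":0,"ax":0,"ay":0,"az":0,"claw":1},{"x":0.13,"y":-0.074,"z":0,"ax":0,"ay":0,"az":0,"claw":1},{"x":0.165,"y":-0.094,"z":0,"ax":0,"ay":0,"az":0,"claw":1}]' >/dev/null
python3 -m crank '[{"x":0.025,"y":-0.014,"z":0,"ax":0,"ay":0,"az":0.002,"claw":1},{"x":0.04,"y":-0.023,"z":0,"ax":0,"ay":0,"az":0.002,"claw":1},{"x":0.04,"y":-0.023,"z":0,"ax":0,"ay":0,"az":0.002,"claw":1},{"x":0.04,"y":-0.023,"z":0,"ax":0,"ay":0,"az":0.002,"claw":1},{"x":0.04,"y":-0.023,"z":0,"ax":0,"ay":0,"az":0.002,"claw":1}]'
python3 -m crank '[{"x":0,"y":0,"z":0.02,"ax":0,"ay":0,"az":0,"claw":1},{"x":0,"y":0,"z":0.04,"ax":0,"ay":0,"az":0,"claw":1},{"x":0,"y":0,"z":0.06,"ax":0,"ay":0,"az":0,"claw":1},{"x":0,"y":0,"z":0.075,"ax":0,"ay":0,"az":0,"claw":1},{"x":0,"y":0,"z":0.075,"ax":0,"ay":0,"az":0,"claw":1}]'
python3 - <<'E'
from h import *
go(.6261,.165,.0085,10.8)
E
```

```text
time: 22.02
ee_pos: [0.6265, 0.1635, 0.1069]
eef_rot: [0.996, 0.092, -0.001, 0.001]
ft_force: [0.3, -0.1, -1.7]
width: 0.0394
time: 22.43
ee_pos: [0.6244, 0.1626, 0.0295]
eef_rot: [0.996, 0.091, -0.003, 0.001]
ft_force: [-0.2, -0.3, -2.3]
width: 0.0398
shift [ 0.0023 -0.0021  0.021 ] rows 1.0 j7 -0.09 t 22.43
  yaw 10.5->10.8 a [ 0.0009  0.0031 -0.0028] rows 1.0
  yaw 10.5->-169.2 a [ 4.900e-03 -1.500e-03  1.568e+00] rows 26.0
```

```bash

python3 -m crank '[{"x":0.001,"y":-0.002,"z":0.01,"ax":0,"ay":0,"az":0,"claw":1},{"x":0.001,"y":-0.002,"z":0.018,"ax":0,"ay":0,"az":0,"claw":1},{"x":0.001,"y":-0.002,"z":0.022,"ax":0,"ay":0,"az":0,"claw":1},{"x":0.001,"y":-0.002,"z":0.023,"ax":0,"ay":0,"az":0,"claw":1},{"x":0.001,"y":-0.002,"z":0.023,"ax":0,"ay":0,"az":0,"claw":1}]'
python3 -m crank '[{"x":0,"y":0,"z":0,"ax":0,"ay":0,"az":0,"claw":-0.8},{"x":0,"y":0,"z":0,"ax":0,"ay":0,"az":0,"claw":-0.8},{"x":0,"y":0,"z":0,"ax":0,"ay":0,"az":0,"claw":-0.8},{"x":0,"y":0,"z":0,"ax":0,"ay":0,"az":0,"claw":-0.8},{"x":0,"y":0,"z":0,"ax":0,"ay":0,"az":0,"claw":-0.8}]'
python3 -m crank '[{"x":0,"y":0,"z":-0.02,"ax":0,"ay":0,"az":0,"claw":-0.8},{"x":0,"y":0,"z":-0.05,"ax":0,"ay":0,"az":0,"claw":-0.8},{"x":0,"y":0,"z":-0.08,"ax":0,"ay":0,"az":0,"claw":-0.8},{"x":0,"y":0,"z":-0.12,"ax":0,"ay":0,"az":0,"claw":-0.8},{"x":0,"y":0,"z":-0.15,"ax":0,"ay":0,"az":0,"claw":-0.8}]'
python3 - <<'E'
from h import *
go(.376,-.228,.15,-35.3)
E
```

```text
time: 22.85
ee_pos: [0.6277, 0.1664, 0.0099]
eef_rot: [0.996, 0.092, -0.0, 0.0]
ft_force: [-0.2, 0.8, -1.1]
width: 0.0401
time: 23.27
ee_pos: [0.6279, 0.1665, 0.0102]
eef_rot: [0.996, 0.092, -0.0, 0.0]
ft_force: [0.3, 1.0, 0.4]
width: 0.0655
time: 23.68
ee_pos: [0.6282, 0.1667, 0.163]
eef_rot: [0.996, 0.092, 0.001, 0.0]
ft_force: [1.0, 0.5, 1.0]
width: 0.0784
shift [-0.3201  0.3419  0.0128] rows 12.0 j7 -0.1 t 23.68
  yaw 10.5->-35.3 a [ 0.     -0.0007  0.4   ] rows 7.0
  yaw 10.5->144.7 a [ 8.0000e-04  0.0000e+00 -1.1708e+00] rows 19.0
```

```bash

python3 -m crank '[{"x":-0.02,"y":0.02,"z":0,"ax":0,"ay":0,"az":0,"claw":-1},{"x":-0.045,"y":0.048,"z":0,"ax":0,"ay":0,"az":0,"claw":-1},{"x":-0.07,"y":0.075,"z":0,"ax":0,"ay":0,"az":0,"claw":-1},{"x":-0.095,"y":0.101,"z":0,"ax":0,"ay":0,"az":0,"claw":-1},{"x":-0.12,"y":0.128,"z":0,"ax":0,"ay":0,"az":0,"claw":-1}]' >/dev/null
python3 -m crank '[{"x":-0.025,"y":0.027,"z":0,"ax":0,"ay":0,"az":0,"claw":-1},{"x":-0.05,"y":0.054,"z":0,"ax":0,"ay":0,"az":0,"claw":-1},{"x":-0.075,"y":0.08,"z":0,"ax":0,"ay":0,"az":0,"claw":-1},{"x":-0.1,"y":0.107,"z":0,"ax":0,"ay":0,"az":0,"claw":-1},{"x":-0.12,"y":0.128,"z":0,"ax":0,"ay":0,"az":0,"claw":-1}]' >/dev/null
python3 -m crank '[{"x":-0.025,"y":0.027,"z":0,"ax":0,"ay":0,"az":0,"claw":-1},{"x":-0.05,"y":0.054,"z":0,"ax":0,"ay":0,"az":0,"claw":-1},{"x":-0.08,"y":0.086,"z":0,"ax":0,"ay":0,"az":0,"claw":-1},{"x":-0.08,"y":0.086,"z":0,"ax":0,"ay":0,"az":0.06,"claw":-1},{"x":-0.08,"y":0.086,"z":0,"ax":0,"ay":0,"az":0.12,"claw":-1}]' >/dev/null
python3 -m crank '[{"x":0,"y":0,"z":0,"ax":0,"ay":0,"az":0.06,"claw":-1},{"x":0,"y":0,"z":0,"ax":0,"ay":0,"az":0.12,"claw":-1},{"x":0,"y":0,"z":0,"ax":0,"ay":0,"az":0.18,"claw":-1},{"x":0,"y":0,"z":0,"ax":0,"ay":0,"az":0.24,"claw":-1},{"x":0,"y":0,"z":0,"ax":0,"ay":0,"az":0.28,"claw":-1}]' >/dev/null
python3 -m crank '[{"x":0,"y":0,"z":0.03,"ax":0,"ay":0,"az":0,"claw":-0.6},{"x":0,"y":0,"z":0.05,"ax":0,"ay":0,"az":0,"claw":-0.6},{"x":0,"y":0,"z":0.05,"ax":0,"ay":0,"az":0,"claw":-0.6},{"x":0,"y":0,"z":0.05,"ax":0,"ay":0,"az":0,"claw":-0.6},{"x":0,"y":0,"z":0.05,"ax":0,"ay":0,"az":0,"claw":-0.6}]' 15
python3 - <<'E'
from h import *
wv("w5");go(.376,-.228,.15,-35.3)
E
```

```text
time: 25.77
ee_pos: [0.3763, -0.2285, 0.1116]
eef_rot: [0.953, -0.303, 0.0, 0.001]
ft_force: [0.8, 0.3, 1.6]
width: 0.0706
{'fx': np.float64(325.192), 'fy': np.float64(325.192), 'cx': np.float64(281.438), 'cy': np.float64(208.139), 'eye': array([ 0.414, -0.177,  0.274]), 'orientation': array([ 0.946, -0.301, -0.036,  0.116])}
shift [-0.0007 -0.0001 -0.0382] rows 1.0 j7 -0.17 t 25.82
  yaw -35.3->-35.3 a [ 0.0002 -0.001   0.    ] rows 1.0
  yaw -35.3->144.7 a [ 1.6000e-03  4.0000e-04 -1.5708e+00] rows 26.0
```

View pics/w5.png

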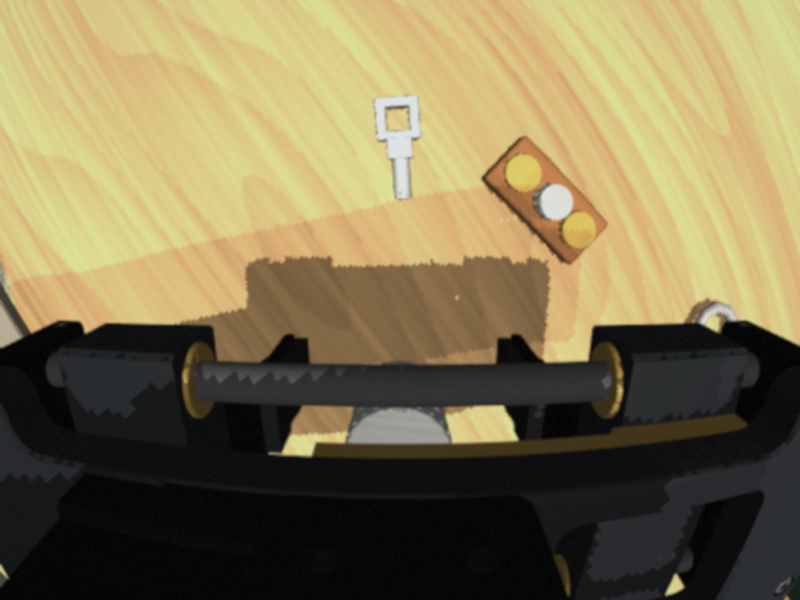

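```bash
python3 - <<'E'
from h import *
import pickle; c=pickle.load(open("w.pkl","rb"))
t=W(c,404,198,.005);b=W(c,397,97,.007);s=W(c,400,158,.009);n=W(c,399.5,138,.009);print(t,b,s,n,np.linalg.norm((t-b)[:2]),np.linalg.norm((t-s)[:2]))
a=(t-b)[:2];a/=np.linalg.norm(a);y=np.degrees(np.arctan2(a[1],a[0]));
print("yaw",y, "org est",t[:2]-.029*a,b[:2]+.030*a,s[:2]-.006*a,n[:2]+.005*a)
o=(t[:2]-.029*a+b[:2]+.030*a+s[:2]-.006*a+n[:2]+.005*a)/4; g=o+.006*a; print(o,g); go(g[0],g[1],.03,y+90)
E
```

```text
[ 0.4108 -0.184   0.005 ] [ 0.4414 -0.1338  0.007 ] [ 0.4222 -0.164   0.009 ] [ 0.4286 -0.1545  0.009 ] 0.05879115579744967 0.02302086010556513
yaw -121.36488729098271 org est [ 0.42589411 -0.15923777] [ 0.42578541 -0.1594161 ] [ 0.42532292 -0.15887678] [ 0.42599757 -0.15876935]
[ 0.42575  -0.159075] [ 0.42262708 -0.16419822]
shift [ 0.0002 -0.0792  0.0817] rows 3.0 j7 -0.17 t 25.82
  yaw -35.3->-31.4 a [ 0.0003 -0.001  -0.0343] rows 1.0
  yaw -35.3->-211.4 a [-1.5000e-03 -4.0000e-04  1.5365e+00] rows 25.0
```

```bash

python3 -m crank '[{"x":0,"y":-0.03,"z":0,"ax":0,"ay":0,"az":0,"claw":0.05},{"x":0,"y":-0.06,"z":0,"ax":0,"ay":0,"az":0,"claw":0.05},{"x":0,"y":-0.079,"z":0,"ax":0,"ay":-0.001,"az":-0.034,"claw":0.05},{"x":0,"y":-0.079,"z":0.02,"ax":0,"ay":-0.001,"az":-0.034,"claw":0.05},{"x":0,"y":-0.079,"z":0.05,"ax":0,"ay":-0.001,"az":-0.034,"claw":0.05}]' 15 >/dev/null
python3 -m crank '[{"x":0,"y":0,"z":0.015,"ax":0,"ay":0,"az":0,"claw":0.05},{"x":0,"y":0,"z":0.03,"ax":0,"ay":0,"az":0,"claw":0.05},{"x":0,"y":0,"z":0.03,"ax":0,"ay":0,"az":0,"claw":0.05},{"x":0,"y":0,"z":0.03,"ax":0,"ay":0,"az":0,"claw":0.05},{"x":0,"y":0,"z":0.03,"ax":0,"ay":0,"az":0,"claw":0.05}]'
python3 - <<'E'
from h import *
go(.4226,-.1642,.003,-31.4)
E
```

```text
time: 26.65
ee_pos: [0.4224, -0.164, 0.0318]
eef_rot: [0.963, -0.271, -0.0, 0.0]
ft_force: [-0.4, -0.4, -0.1]
width: 0.0414
shift [0.0003 0.0001 0.0288] rows 1.0 j7 -0.21 t 26.65
  yaw -31.4->-31.4 a [0.0001 0.     0.    ] rows 1.0
  yaw -31.4->148.6 a [-0.0000e+00  2.0000e-04 -1.5708e+00] rows 26.0
```

```bash

python3 -m crank '[{"x":0,"y":0,"z":0.01,"ax":0,"ay":0,"az":0,"claw":0.05},{"x":0,"y":0,"z":0.018,"ax":0,"ay":0,"az":0,"claw":0.05},{"x":0,"y":0,"z":0.024,"ax":0,"ay":0,"az":0,"claw":0.05},{"x":0,"y":0,"z":0.028,"ax":0,"ay":0,"az":0,"claw":0.05},{"x":0,"y":0,"z":0.028,"ax":0,"ay":0,"az":0,"claw":0.05}]'
python3 -m crank '[{"x":0,"y":0,"z":0,"ax":0,"ay":0,"az":0,"claw":1},{"x":0,"y":0,"z":0,"ax":0,"ay":0,"az":0,"claw":1},{"x":0,"y":0,"z":0,"ax":0,"ay":0,"az":0,"claw":1},{"x":0,"y":0,"z":0,"ax":0,"ay":0,"az":0,"claw":1},{"x":0,"y":0,"z":0,"ax":0,"ay":0,"az":0,"claw":1}]'
python3 -m crank '[{"x":0,"y":0,"z":0,"ax":0,"ay":0,"az":0,"claw":1},{"x":0,"y":0,"z":0,"ax":0,"ay":0,"az":0,"claw":1},{"x":0,"y":0,"z":0,"ax":0,"ay":0,"az":0,"claw":1},{"x":0,"y":0,"z":0,"ax":0,"ay":0,"az":0,"claw":1},{"x":0,"y":0,"z":0,"ax":0,"ay":0,"az":0,"claw":1}]'
python3 -m crank '[{"x":0,"y":0,"z":-0.02,"ax":0,"ay":0,"az":0,"claw":1},{"x":0,"y":0,"z":-0.05,"ax":0,"ay":0,"az":0,"claw":1},{"x":0,"y":0,"z":-0.08,"ax":0,"ay":0,"az":0,"claw":1},{"x":0,"y":0,"z":-0.11,"ax":0,"ay":0,"az":0,"claw":1},{"x":0,"y":0,"z":-0.11,"ax":0,"ay":0,"az":0,"claw":1}]'
python3 - <<'E'
from h import *
go(.6275,.1675,.11,10.8)
E
```

```text
time: 27.07
ee_pos: [0.4205, -0.1636, 0.0013]
eef_rot: [0.963, -0.271, -0.002, 0.0]
ft_force: [-0.2, -0.0, 0.9]
width: 0.0409
time: 27.48
ee_pos: [0.4214, -0.1637, 0.0025]
eef_rot: [0.963, -0.271, -0.001, 0.0]
ft_force: [-0.6, 0.8, -0.0]
width: 0.0157
time: 27.9
ee_pos: [0.4214, -0.1637, 0.0024]
eef_rot: [0.963, -0.271, -0.001, 0.0]
ft_force: [-0.4, 0.5, 4.4]
width: 0.0134
time: 28.32
ee_pos: [0.4243, -0.1646, 0.1173]
eef_rot: [0.963, -0.271, 0.003, -0.0]
ft_force: [0.8, -0.3, 0.7]
width: 0.0136
shift [ 2.000e-04 -3.893e-01  8.100e-03] rows 10.0 j7 -0.26 t 28.32
  yaw -31.4->10.8 a [-0.     -0.0028 -0.3684] rows 6.0
  yaw -31.4->-169.2 a [-0.0035  0.      1.2023] rows 20.0
```

```bash

python3 -m crank '[{"x":0,"y":-0.025,"z":0,"ax":0,"ay":0,"az":0,"claw":1},{"x":0,"y":-0.06,"z":0,"ax":0,"ay":0,"az":0,"claw":1},{"x":0,"y":-0.095,"z":0,"ax":0,"ay":0,"az":0,"claw":1},{"x":0,"y":-0.13,"z":0,"ax":0,"ay":0,"az":0,"claw":1},{"x":0.001,"y":-0.165,"z":0,"ax":0,"ay":0,"az":0,"claw":1}]' >/dev/null
python3 -m crank '[{"x":0,"y":-0.035,"z":0,"ax":0,"ay":0,"az":0,"claw":1},{"x":0,"y":-0.07,"z":0,"ax":0,"ay":0,"az":0,"claw":1},{"x":0,"y":-0.105,"z":0,"ax":0,"ay":0,"az":0,"claw":1},{"x":0.001,"y":-0.14,"z":0,"ax":0,"ay":0,"az":0,"claw":1},{"x":0.002,"y":-0.165,"z":0,"ax":0,"ay":0,"az":0,"claw":1}]' >/dev/null
python3 -m crank '[{"x":0.001,"y":-0.025,"z":0,"ax":0,"ay":0,"az":0,"claw":1},{"x":0.001,"y":-0.055,"z":0,"ax":0,"ay":0,"az":-0.05,"claw":1},{"x":0.001,"y":-0.055,"z":0,"ax":0,"ay":0,"az":-0.1,"claw":1},{"x":0.001,"y":-0.055,"z":0,"ax":0,"ay":0,"az":-0.15,"claw":1},{"x":0.001,"y":-0.055,"z":0,"ax":0,"ay":0,"az":-0.2,"claw":1}]' >/dev/null
python3 -m crank '[{"x":0,"y":0,"z":0,"ax":0,"ay":0,"az":-0.05,"claw":1},{"x":0,"y":0,"z":0,"ax":0,"ay":0,"az":-0.1,"claw":1},{"x":0,"y":0,"z":0,"ax":0,"ay":0,"az":-0.15,"claw":1},{"x":0,"y":0,"z":0,"ax":0,"ay":0,"az":-0.168,"claw":1},{"x":0,"y":0,"z":0,"ax":0,"ay":0,"az":-0.168,"claw":1}]'
python3 - <<'E'
from h import *
wv("w6");go(.6286,.1616,.0225,10.8)
E
```

```text
time: 29.98
ee_pos: [0.6252, 0.1626, 0.111]
eef_rot: [0.996, 0.095, -0.002, -0.0]
ft_force: [-0.1, 0.5, -0.3]
width: 0.0136
{'fx': np.float64(325.192), 'fy': np.float64(325.192), 'cx': np.float64(281.438), 'cy': np.float64(208.139), 'eye': array([0.614, 0.225, 0.273]), 'orientation': array([0.988, 0.094, 0.01 , 0.12 ])}
shift [0.0034 0.0017 0.0886] rows 3.0 j7 -0.13 t 30.03
  yaw 10.7->10.8 a [-0.0003  0.0015 -0.0008] rows 1.0
  yaw 10.7->-169.2 a [2.40e-03 5.00e-04 1.57e+00] rows 26.0
```

View pics/w6.png

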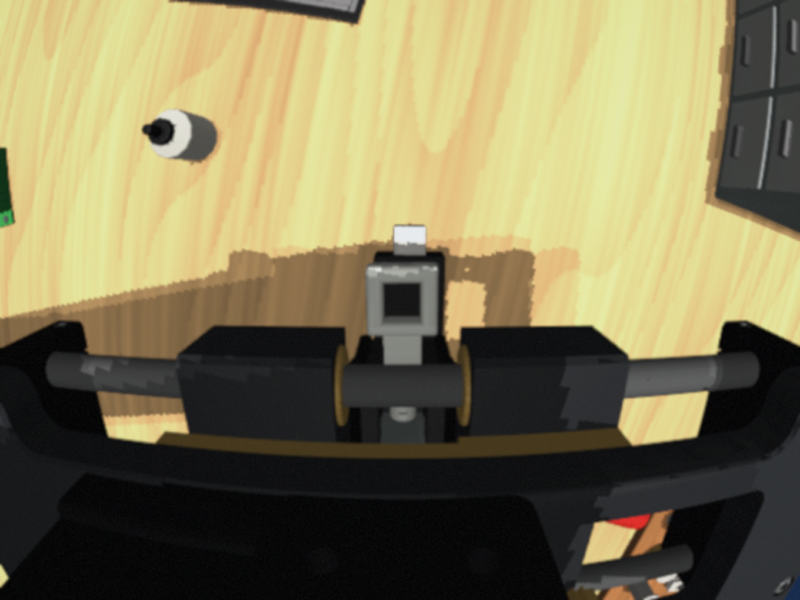

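```bash
python3 - <<'E'
from h import *
import pickle; c=pickle.load(open("w.pkl","rb"))
a=W(c,375,254,.02);b=W(c,444,254,.02);m=(a+b)/2;print(a,b,"LO ctr",m[:2]-.025*np.array([-.187,.982]))
print("key bow end",W(c,403,264,.1135+.005),W(c,403,264,.119))
E
```

```text
[0.6053 0.1847 0.02  ] [0.6427 0.192  0.02  ] LO ctr [0.628675 0.1638  ]
key bow end [0.6185 0.1988 0.1185] [0.6185 0.1988 0.119 ]
```

```bash

python3 -m crank '[{"x":0.004,"y":0.003,"z":0,"ax":0,"ay":0.0015,"az":0,"claw":1},{"x":0.004,"y":0.003,"z":0.02,"ax":0,"ay":0.0015,"az":0,"claw":1},{"x":0.004,"y":0.003,"z":0.04,"ax":0,"ay":0.0015,"az":0,"claw":1},{"x":0.004,"y":0.003,"z":0.06,"ax":0,"ay":0.0015,"az":0,"claw":1},{"x":0.004,"y":0.003,"z":0.07,"ax":0,"ay":0.0015,"az":0,"claw":1}]' >/dev/null
python3 -m crank '[{"x":0,"y":0,"z":0,"ax":0,"ay":0,"az":0,"claw":1},{"x":0,"y":0,"z":0,"ax":0,"ay":0,"az":0,"claw":1},{"x":0,"y":0,"z":0,"ax":0,"ay":0,"az":0,"claw":1},{"x":0,"y":0,"z":0,"ax":0,"ay":0,"az":0,"claw":1},{"x":0,"y":0,"z":0,"ax":0,"ay":0,"az":0,"claw":1}]'
python3 - <<'E'
from h import *
go(.629,.160,.0235,10.8)
E
```

```text
time: 30.87
ee_pos: [0.6306, 0.1608, 0.0432]
eef_rot: [0.996, 0.094, 0.001, -0.001]
ft_force: [-1.1, -0.1, -0.4]
width: 0.0135
shift [-0.0017  0.0005  0.0197] rows 1.0 j7 -0.13 t 30.87
  yaw 10.8->10.8 a [-0.0004 -0.0014 -0.0003] rows 1.0
  yaw 10.8->-169.2 a [-2.2000e-03  6.0000e-04  1.5705e+00] rows 26.0
```

```bash

python3 -m crank '[{"x":-0.001,"y":0,"z":0.005,"ax":0,"ay":-0.0014,"az":0,"claw":1},{"x":-0.001,"y":0,"z":0.01,"ax":0,"ay":-0.0014,"az":0,"claw":1},{"x":-0.001,"y":0,"z":0.015,"ax":0,"ay":-0.0014,"az":0,"claw":1},{"x":-0.001,"y":0,"z":0.018,"ax":0,"ay":-0.0014,"az":0,"claw":1},{"x":-0.001,"y":0,"z":0.02,"ax":0,"ay":-0.0014,"az":0,"claw":1}]'
python3 -m crank '[{"x":0,"y":0,"z":0,"ax":0,"ay":0,"az":0,"claw":1},{"x":0,"y":0,"z":0,"ax":0,"ay":0,"az":0,"claw":1},{"x":0,"y":0,"z":0,"ax":0,"ay":0,"az":0,"claw":1},{"x":0,"y":0,"z":0,"ax":0,"ay":0,"az":0,"claw":0.2},{"x":0,"y":0,"z":0,"ax":0,"ay":0,"az":0,"claw":0.2}]'
python3 -m crank '[{"x":0,"y":0,"z":0,"ax":0,"ay":0,"az":0,"claw":0.2},{"x":0,"y":0,"z":0,"ax":0,"ay":0,"az":0,"claw":0.2},{"x":0,"y":0,"z":-0.01,"ax":0,"ay":0,"az":0,"claw":0.2},{"x":0,"y":0,"z":-0.03,"ax":0,"ay":0,"az":0,"claw":0.2},{"x":0,"y":0,"z":-0.06,"ax":0,"ay":0,"az":0,"claw":0.2}]'
python3 - <<'E'
from h import *
wv("w7");go(.6667,-.0476,.15,10.8);go(.335,-.28,.15,10.8)
E
```

```text
time: 31.28
ee_pos: [0.6285, 0.1603, 0.0222]
eef_rot: [0.996, 0.094, -0.002, -0.0]
ft_force: [-10.9, -3.4, 24.1]
width: 0.0136
time: 31.7
ee_pos: [0.6289, 0.1604, 0.0218]
eef_rot: [0.996, 0.094, -0.001, -0.0]
ft_force: [-0.1, 0.5, 0.3]
width: 0.0205
time: 32.12
ee_pos: [0.6273, 0.16, 0.0806]
eef_rot: [0.996, 0.094, -0.003, 0.0]
ft_force: [-0.1, 0.0, 0.1]
width: 0.0343
{'fx': np.float64(325.192), 'fy': np.float64(325.192), 'cx': np.float64(281.438), 'cy': np.float64(208.139), 'eye': array([0.617, 0.222, 0.243]), 'orientation': array([0.988, 0.094, 0.008, 0.121])}
shift [-0.0039  0.2115 -0.0612] rows 6.0 j7 -0.13 t 32.17
  yaw 10.8->10.8 a [-0.0007 -0.0021 -0.0004] rows 1.0
  yaw 10.8->-169.2 a [-3.2000e-03  1.1000e-03  1.5704e+00] rows 26.0
shift [-0.3732  0.3779 -0.0629] rows 13.0 j7 -0.13 t 32.17
  yaw 10.8->10.8 a [-0.0007 -0.0021 -0.0004] rows 1.0
  yaw 10.8->-169.2 a [-3.2000e-03  1.1000e-03  1.5704e+00] rows 26.0
```

View pics/w7.png

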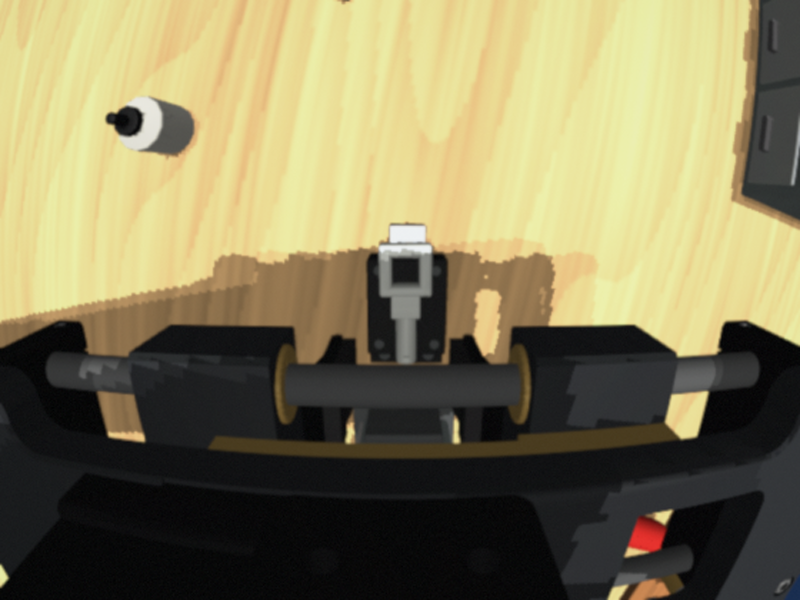

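```bash

python3 -m crank '[{"x":0,"y":0,"z":-0.03,"ax":0,"ay":0,"az":0,"claw":-1},{"x":0,"y":0,"z":-0.06,"ax":0,"ay":0,"az":0,"claw":-1},{"x":-0.02,"y":0.02,"z":-0.08,"ax":0,"ay":-0.002,"az":0,"claw":-1},{"x":-0.04,"y":0.04,"z":-0.08,"ax":0,"ay":-0.002,"az":0,"claw":-1},{"x":-0.065,"y":0.065,"z":-0.08,"ax":0,"ay":-0.002,"az":0,"claw":-1}]' >/dev/null
python3 -m crank '[{"x":-0.025,"y":0.025,"z":0,"ax":0,"ay":0,"az":0,"claw":-1},{"x":-0.05,"y":0.05,"z":0,"ax":0,"ay":0,"az":0,"claw":-1},{"x":-0.075,"y":0.076,"z":0,"ax":0,"ay":0,"az":0,"claw":-1},{"x":-0.1,"y":0.101,"z":0,"ax":0,"ay":0,"az":0,"claw":-1},{"x":-0.125,"y":0.126,"z":0,"ax":0,"ay":0,"az":0,"claw":-1}]' >/dev/null
python3 -m crank '[{"x":-0.025,"y":0.025,"z":0,"ax":0,"ay":0,"az":0,"claw":-1},{"x":-0.05,"y":0.05,"z":0,"ax":0,"ay":0,"az":0,"claw":-1},{"x":-0.075,"y":0.076,"z":0,"ax":0,"ay":0,"az":0,"claw":-1},{"x":-0.1,"y":0.101,"z":0,"ax":0,"ay":0,"az":0,"claw":-1},{"x":-0.125,"y":0.126,"z":0,"ax":0,"ay":0,"az":0,"claw":-1}]' >/dev/null
python3 -m crank '[{"x":-0.025,"y":0.025,"z":0,"ax":0,"ay":0,"az":0,"claw":-1},{"x":-0.055,"y":0.058,"z":0,"ax":0,"ay":0,"az":0,"claw":-1},{"x":-0.055,"y":0.058,"z":0,"ax":0,"ay":0,"az":0,"claw":-1},{"x":-0.055,"y":0.058,"z":0.01,"ax":0,"ay":0,"az":0,"claw":-1},{"x":-0.055,"y":0.058,"z":0.01,"ax":0,"ay":0,"az":0,"claw":-1}]'
python3 - <<'E'
from h import *
go(.335,-.28,.02,10.8)
c=camera("side"); im=c["color"]
u,v=proj(c,(.335,-.28,.033)); print(u,v)
cv2.imwrite("pics/s1.png",cv2.resize(im[200:400,210:410],(600,600),interpolation=cv2.INTER_CUBIC))
for z in(0,.066):
  print([tuple(np.round((np.array(proj(c,(.335+.0285*np.cos(t),-.28+.0285*np.sin(t),z)))-[210,200])*3)) for t in (0,1.57,3.14,4.71)])
E
```

```text
time: 33.83
ee_pos: [0.3355, -0.2765, 0.1525]
eef_rot: [0.996, 0.094, -0.003, -0.0]
ft_force: [0.2, 0.6, -1.0]
width: 0.0871
shift [-0.0003  0.0036  0.1325] rows 4.0 j7 0.75 t 33.83
  yaw 10.7->10.8 a [-0.0008  0.0031 -0.0005] rows 1.0
  yaw 10.7->-169.2 a [4.9000e-03 1.2000e-03 1.5703e+00] rows 26.0
312.7134761965469 290.66072020939436
[(np.float64(337.0), np.float64(289.0)), (np.float64(276.0), np.float64(284.0)), (np.float64(272.0), np.float64(330.0)), (np.float64(336.0), np.float64(335.0))]
[(np.float64(344.0), np.float64(214.0)), (np.float64(280.0), np.float64(209.0)), (np.float64(277.0), np.float64(253.0)), (np.float64(344.0), np.float64(259.0))]
```

View pics/s1.png

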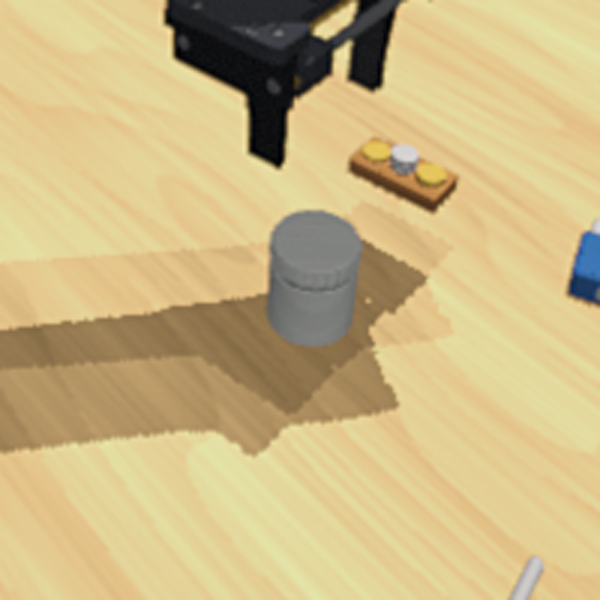

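```bash

python3 -m crank '[{"x":-0.002,"y":0.006,"z":0.02,"ax":0,"ay":0.003,"az":0,"claw":-1},{"x":-0.002,"y":0.006,"z":0.05,"ax":0,"ay":0.003,"az":0,"claw":-1},{"x":-0.002,"y":0.006,"z":0.08,"ax":0,"ay":0.003,"az":0,"claw":-1},{"x":-0.002,"y":0.006,"z":0.105,"ax":0,"ay":0.003,"az":0,"claw":-1},{"x":-0.002,"y":0.006,"z":0.13,"ax":0,"ay":0.003,"az":0,"claw":-1}]' 30
python3 -m crank '[{"x":0,"y":0,"z":0,"ax":0,"ay":0,"az":0,"claw":1},{"x":0,"y":0,"z":0,"ax":0,"ay":0,"az":0,"claw":1},{"x":0,"y":0,"z":0,"ax":0,"ay":0,"az":0,"claw":1},{"x":0,"y":0,"z":0,"ax":0,"ay":0,"az":0,"claw":1},{"x":0,"y":0,"z":0,"ax":0,"ay":0,"az":0,"claw":1}]'
python3 -m crank '[{"x":0,"y":0,"z":0,"ax":0,"ay":0,"az":0,"claw":1},{"x":0,"y":0,"z":0,"ax":0,"ay":0,"az":0,"claw":1},{"x":0,"y":0,"z":0,"ax":0,"ay":0,"az":0,"claw":1},{"x":0,"y":0,"z":0,"ax":0,"ay":0,"az":0,"claw":1},{"x":0,"y":0,"z":0,"ax":0,"ay":0,"az":0,"claw":1}]'
python3 -m crank '[{"x":0,"y":0,"z":-0.02,"ax":0,"ay":0,"az":0,"claw":1},{"x":0,"y":0,"z":-0.045,"ax":0,"ay":0,"az":0,"claw":1},{"x":0,"y":0,"z":-0.07,"ax":0,"ay":0,"az":0,"claw":1},{"x":0,"y":0,"z":-0.08,"ax":0,"ay":0,"az":0,"claw":1},{"x":0,"y":0,"z":-0.08,"ax":0,"ay":0,"az":0,"claw":1}]'
python3 - <<'E'
from h import *
go(.6667,-.0476,.11,10.8)
E
```

```text
time: 34.3
ee_pos: [0.3348, -0.282, 0.0223]
eef_rot: [0.995, 0.095, -0.0, -0.001]
ft_force: [-0.0, -0.5, 0.3]
width: 0.0872
time: 34.72
ee_pos: [0.3352, -0.2838, 0.025]
eef_rot: [0.996, 0.094, 0.001, 0.0]
ft_force: [-0.5, 0.1, 0.7]
width: 0.062
time: 35.13
ee_pos: [0.3347, -0.2838, 0.0247]
eef_rot: [0.996, 0.094, 0.001, -0.0]
ft_force: [-1.3, 1.4, 7.9]
width: 0.0555
time: 35.55
ee_pos: [0.3354, -0.2842, 0.1057]
eef_rot: [0.996, 0.094, 0.002, 0.001]
ft_force: [0.8, 0.4, -2.7]
width: 0.0553
shift [ 0.3697 -0.1705 -0.0032] rows 10.0 j7 0.8 t 35.55
  yaw 10.8->10.8 a [ 0.0009 -0.002  -0.0002] rows 1.0
  yaw 10.8->-169.2 a [-3.1000e-03 -1.3000e-03  1.5705e+00] rows 26.0
```

```bash

python3 -m crank '[{"x":0.02,"y":-0.009,"z":0,"ax":0,"ay":0,"az":0,"claw":1},{"x":0.05,"y":-0.023,"z":0,"ax":0,"ay":0,"az":0,"claw":1},{"x":0.083,"y":-0.038,"z":0,"ax":0,"ay":0,"az":0,"claw":1},{"x":0.117,"y":-0.054,"z":0,"ax":0,"ay":0,"az":0,"claw":1},{"x":0.15,"y":-0.069,"z":0,"ax":0,"ay":0,"az":0,"claw":1}]' >/dev/null
python3 -m crank '[{"x":0.033,"y":-0.015,"z":0,"ax":0,"ay":0,"az":0,"claw":1},{"x":0.066,"y":-0.03,"z":0,"ax":0,"ay":0,"az":0,"claw":1},{"x":0.1,"y":-0.046,"z":0,"ax":0,"ay":0,"az":0,"claw":1},{"x":0.13,"y":-0.06,"z":0,"ax":0,"ay":0,"az":0,"claw":1},{"x":0.15,"y":-0.069,"z":0,"ax":0,"ay":0,"az":0,"claw":1}]' >/dev/null
python3 -m crank '[{"x":0.03,"y":-0.014,"z":0,"ax":0,"ay":0,"az":0,"claw":1},{"x":0.05,"y":-0.023,"z":0,"ax":0,"ay":0,"az":0,"claw":1},{"x":0.07,"y":-0.032,"z":0,"ax":0,"ay":0,"az":0,"claw":1},{"x":0.07,"y":-0.032,"z":0,"ax":0,"ay":0,"az":0,"claw":1},{"x":0.07,"y":-0.032,"z":0,"ax":0,"ay":0,"az":0,"claw":1}]'
python3 -m crank '[{"x":0,"y":0,"z":0,"ax":0,"ay":0,"az":0,"claw":1},{"x":0,"y":0,"z":0.02,"ax":0,"ay":0,"az":0,"claw":1},{"x":0,"y":0,"z":0.04,"ax":0,"ay":0,"az":0,"claw":1},{"x":0,"y":0,"z":0.06,"ax":0,"ay":0,"az":0,"claw":1},{"x":0,"y":0,"z":0.06,"ax":0,"ay":0,"az":0,"claw":1}]'
python3 - <<'E'
from h import *
go(.6667,-.0476,.0255,10.8)
E
```

```text
time: 36.8
ee_pos: [0.6653, -0.0461, 0.1009]
eef_rot: [0.995, 0.095, -0.002, -0.001]
ft_force: [-0.8, -0.2, -2.1]
width: 0.0552
time: 37.22
ee_pos: [0.6621, -0.0483, 0.039]
eef_rot: [0.996, 0.093, -0.004, -0.0]
ft_force: [-1.7, -0.2, -3.5]
width: 0.0555
shift [0.0048 0.0002 0.0134] rows 1.0 j7 0.27 t 37.22
  yaw 10.7->10.8 a [-0.0008  0.0036 -0.0009] rows 1.0
  yaw 10.7->-169.2 a [5.6000e-03 1.3000e-03 1.5699e+00] rows 26.0
```

```bash

python3 -m crank '[{"x":0.001,"y":0,"z":0.006,"ax":0,"ay":0.001,"az":0,"claw":1},{"x":0.001,"y":0,"z":0.011,"ax":0,"ay":0.001,"az":0,"claw":1},{"x":0.001,"y":0,"z":0.014,"ax":0,"ay":0.001,"az":0,"claw":1},{"x":0.001,"y":0,"z":0.015,"ax":0,"ay":0.001,"az":0,"claw":1},{"x":0.001,"y":0,"z":0.015,"ax":0,"ay":0.001,"az":0,"claw":1}]'
python3 -m crank '[{"x":0,"y":0,"z":0,"ax":0,"ay":0,"az":0,"claw":1},{"x":0,"y":0,"z":0,"ax":0,"ay":0,"az":0,"claw":1},{"x":0,"y":0,"z":0,"ax":0,"ay":0,"az":0,"claw":1},{"x":0,"y":0,"z":0,"ax":0,"ay":0,"az":0,"claw":1},{"x":0,"y":0,"z":0,"ax":0,"ay":0,"az":0,"claw":1}]'
python3 - <<'E'
from h import *
go(.6667,-.0476,.0247,10.8)
E
```

```text
time: 37.63
ee_pos: [0.667, -0.0472, 0.0291]
eef_rot: [0.996, 0.094, 0.001, -0.0]
ft_force: [0.1, 0.3, -2.3]
width: 0.0557
time: 38.05
ee_pos: [0.6668, -0.0471, 0.0289]
eef_rot: [0.996, 0.094, 0.001, -0.0]
ft_force: [-1.1, 0.2, -3.3]
width: 0.0553
shift [-0.0002  0.0004  0.0042] rows 1.0 j7 0.28 t 38.05
  yaw 10.8->10.8 a [-0.0003 -0.0011 -0.0002] rows 1.0
  yaw 10.8->-169.2 a [-1.8000e-03  4.0000e-04  1.5706e+00] rows 26.0
```

```bash

python3 -m crank '[{"x":0,"y":0,"z":0.002,"ax":0,"ay":0,"az":0,"claw":1},{"x":0,"y":0,"z":0.004,"ax":0,"ay":0,"az":0,"claw":1},{"x":0,"y":0,"z":0.004,"ax":0,"ay":0,"az":0,"claw":1},{"x":0,"y":0,"z":0.004,"ax":0,"ay":0,"az":0,"claw":-1},{"x":0,"y":0,"z":0.004,"ax":0,"ay":0,"az":0,"claw":-1}]'
python3 -m crank '[{"x":0,"y":0,"z":0,"ax":0,"ay":0,"az":0,"claw":-1},{"x":0,"y":0,"z":0,"ax":0,"ay":0,"az":0,"claw":-1},{"x":0,"y":0,"z":0,"ax":0,"ay":0,"az":0,"claw":-1},{"x":0,"y":0,"z":0,"ax":0,"ay":0,"az":0,"claw":-1},{"x":0,"y":0,"z":0,"ax":0,"ay":0,"az":0,"claw":-1}]'
python3 -m crank '[{"x":0,"y":0,"z":-0.03,"ax":0,"ay":0,"az":0,"claw":-1},{"x":0,"y":0,"z":-0.06,"ax":0,"ay":0,"az":0,"claw":-1},{"x":0,"y":0,"z":-0.09,"ax":0,"ay":0,"az":0,"claw":-1},{"x":0,"y":0,"z":-0.13,"ax":0,"ay":0,"az":0,"claw":-1},{"x":0,"y":0,"z":-0.17,"ax":0,"ay":0,"az":0,"claw":-1}]'
python3 -m crank '[{"x":-0.03,"y":0.02,"z":0,"ax":0,"ay":0,"az":0,"claw":-1},{"x":-0.06,"y":0.04,"z":0,"ax":0,"ay":0,"az":0,"claw":-1},{"x":-0.09,"y":0.06,"z":0,"ax":0,"ay":0,"az":0,"claw":-1},{"x":-0.12,"y":0.08,"z":0,"ax":0,"ay":0,"az":0,"claw":-1},{"x":-0.14,"y":0.1,"z":0,"ax":0,"ay":0,"az":0,"claw":-1}]' >/dev/null
python3 -m crank '[{"x":-0.02,"y":0.03,"z":0,"ax":0,"ay":0,"az":0,"claw":-1},{"x":-0.04,"y":0.06,"z":0,"ax":0,"ay":0,"az":0,"claw":-1},{"x":-0.06,"y":0.09,"z":0,"ax":0,"ay":0,"az":0,"claw":-1},{"x":-0.08,"y":0.12,"z":0,"ax":0,"ay":0,"az":0,"claw":-1},{"x":-0.1,"y":0.14,"z":0,"ax":0,"ay":0,"az":0,"claw":-1}]'
python3 - <<'E'
from h import *
import pickle
c=camera("top"); im=c["color"]; pickle.dump(c,open("top2.pkl","wb"))
cv2.imwrite("pics/t2.png",cv2.resize(im[110:270,90:303],(800,600),interpolation=cv2.INTER_CUBIC))
E
```

```text
time: 38.47
ee_pos: [0.667, -0.0471, 0.0249]
eef_rot: [0.996, 0.094, 0.001, -0.0]
ft_force: [-0.1, 0.4, -0.9]
width: 0.062
time: 38.88
ee_pos: [0.6668, -0.0472, 0.0247]
eef_rot: [0.996, 0.094, 0.001, -0.0]
ft_force: [0.6, 0.9, 0.3]
width: 0.0857
time: 39.3
ee_pos: [0.6658, -0.0473, 0.196]
eef_rot: [0.996, 0.094, 0.0, -0.0]
ft_force: [1.1, 0.4, -0.0]
width: 0.0869
time: 40.13
ee_pos: [0.4742, -0.3309, 0.1944]
eef_rot: [0.996, 0.093, 0.001, 0.0]
ft_force: [0.4, 1.0, 0.5]
width: 0.0872
```

View pics/t2.png

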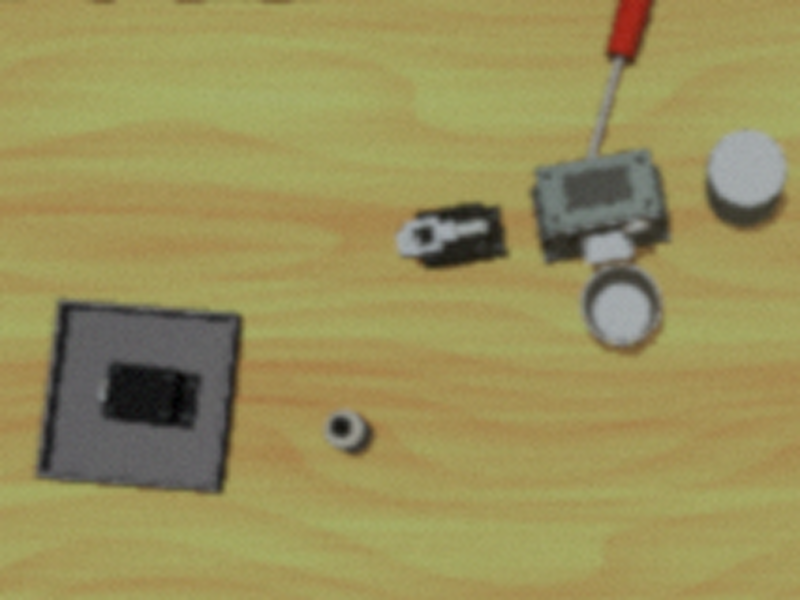

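```bash
python3 - <<'E'
from h import *
import pickle; c=pickle.load(open("top2.pkl","rb"))
th=np.radians(10.8);M=np.array([[np.cos(th),np.sin(th)],[-np.sin(th),np.cos(th)]])
f=lambda u,v,z:(M@(onz(c,u*213/800+89.6,v*160/600+109.6,z)[:2]-[.647,.056])).round(4)
print("can",f(746,169,.066),"cup",f(622,306,.038),"key neck",f(452,232,.028),"latch corners",[f(*p,.02) for p in((418,212),(498,204),(508,255),(428,267))])
s=r.read_state();print(s["time"],np.abs(s["joint_vel"]).max().round(3))
E
```

```text
can [ 0.0008 -0.1043] cup [-0.0753 -0.0009] key neck [0.0025 0.1104] latch corners [array([0.0238, 0.1329]), array([0.0193, 0.0745]), array([-0.0196,  0.0738]), array([-0.0181,  0.1325])]
40.1833 0.121
```

```bash
python3 -c "
from bench import close_job; print(close_job())"
```

```text
the job is handed in; nothing more can be done
None
```

The bench is set out and the job is handed in at about 40 s. No verdict was reported.

My last check was from the top camera. Positions are in the lock frame, estimated by eye from one picture:

| Item | Measured | Allowed |
|---|---|---|
| Cup, x | −75 mm | −93 to −60 mm |
| Cup, y | −1 mm | −12 to 12 mm |
| Canister, x | 1 mm | −15 to 15 mm |
| Canister, y | −104 mm | −121 to −90 mm |
| Latch with bolt out, x | about 1 mm | −15 to 15 mm |
| Latch with bolt out, y | about 108 mm | 85 to 130 mm |
| Key from the latch's centre | 2–3 mm | under 15 mm |

- **Latch with bolt out:** it lies with its bolt pointing away from the lock and about 27 mm clear of the lock's side at its ear.
- **Seized latch:** it lies flat near the middle of the tray. I judged this from the picture and did not measure it.
- **Left alone:** the oil bottle and screwdriver look unmoved in the last picture. The padlock was outside that picture; the arm never went down near it.

**What went wrong or disagreed:**
- The first grip on the seized latch failed because I lifted before the fingers had closed. I repeated it and it held.
- The side camera put the canister about 5 mm from the top camera's estimate. I aimed between the two and the grip closed correctly on it.

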